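# Tighten the cap nut of the water filter with an adjustable wrench

## Task

Take the adjustable wrench from its sloping stand and lay it flat on top of the water filter with the brass hexagon nut well inside its jaws, and roll its winged thumbwheel until the jaws are snug on two flats of the nut, before the nut is turned. Then, with the wrench only (never with the fingers on the nut), turn the nut clockwise as seen from above until it is hard against its stop. Leave the wrench lying level and snug on the nut, and leave the mugs, the jar, the lemons and the garlic where they are.

Things in the scene. Friction and masses are not known exactly. Their poses are not given: they have to be found in the camera images.
- filter_top (a point): Centre of the flat round top of the white water filter with a blue band (66 mm high, 132 mm across, fixed), on the nut's axis. On this top stands the brass hexagon nut: 40 mm across flats, 46 mm across corners, 24 mm high, with a low dome to 30 mm.
- nut_mark (a point): Point on one corner of the hexagon nut, 23.1 mm from its axis, 12 mm above the filter's top. Its x axis points from the nut's axis out through that corner (a red line on the dome points there too); the other corners follow every 60 degrees. It turns with the nut.
- nut_turn (a joint): Turn of the nut in rad, growing clockwise as seen from above; the hard stop is at 1.2. It starts between 0.15 and 0.45. Stiff: about 0.2 N m of friction, it stays where it is left.
- wrench_mouth (a point): Point in the wrench's mouth, 8 mm above its underside. The fixed jaw's face is the plane y = -20 mm; the moving jaw faces it from the +y side. Both jaws reach from the throat at x = -25 mm to x = +18 mm and are 16 mm wide. With the nut's axis at this point the nut touches the fixed jaw and its corner is 2 mm from the throat. Axes as wrench.
- wrench_grip (a point): Point on the handle at half its thickness, 100 mm from the mouth point (x = -100 mm). The handle is 26 mm wide (along y), 14 mm thick, and runs from x = -84 mm to its end at x = -173 mm. On the stand there is 24 mm of free space below it here and nothing beside it. The head behind the thumbwheel is 50 mm wide as far as x = -77 mm. Axes as wrench.
- wheel_axis (a point): Centre of the brass thumbwheel: x = -51 mm, y = 0, 26 mm above the wrench's underside. It turns about the wrench's y axis and has three flat wings at 120 degrees, tips 23 mm from the axis, 22 mm wide (along y), 5 mm thick, smooth. Push a wing over the top from the handle side towards the mouth to close the jaw. Its lugs end 1 mm above the axis.
- wrench_jaw (a joint): Moving jaw of the wrench, in m: the gap between the jaws is 34 mm plus this value (so snug on the 40 mm nut it reads 0.006). It starts between 0.018 and 0.023, and is driven only by the thumbwheel.
- wrench_wheel (a joint): Angle of the thumbwheel in rad; it falls as the jaw closes, 5 mm of jaw for each rad. At 0, 2.094 and 4.189 one wing stands straight up from the wrench. It takes about 0.08 N m (some 5 to 7 N on a wing) to turn and stays where it is left.
- stand: Fixed wooden stand that carries the wrench, base 190 x 78 mm, origin in the middle of its underside, x towards its high end. Its board slopes up by 28 degrees along x; the wrench lies on two ribs 24 mm high, its handle end low, against a lip and between two small posts. Stand about 140 mm high, wrench on it to 180 mm. Lift the wrench square off the slope.
- white_mug: White mug, bystander, 90 mm high, 84 mm wide, 115 mm with its handle; origin under its middle.
- red_mug: Red dotted mug, bystander, 97 mm high, 87 mm wide, 117 mm with its handle; origin under its middle.
- jar: Small glass jar with a white lid, bystander, 62 mm wide, 99 mm high; origin under its middle.
- lemon_a: Lemon, bystander, about 71 x 53 x 51 mm; origin under its middle.
- lemon_b: Lemon, bystander, about 72 x 57 x 58 mm; origin under its middle.
- garlic: Garlic bulb, bystander, about 60 x 57 x 58 mm; origin under its middle.
- wrench: Steel adjustable wrench, 191 mm long, dark handle, about 0.4 kg; origin on its flat underside, 8 mm below the mouth point. x runs from the handle out through the open mouth, z square to the flat wrench, up when the thumbwheel is on top (on the stand, x points uphill). Head 16 mm thick. Centre of mass near x = -43 mm, so it rests on the filter's top without being held.
- nut: The brass hexagon nut itself (it turns with joint nut_turn); origin on its axis at the filter's top.

How it is judged:
On the way, in this order (a step that is already met when the one before it is completed fails the run):
1. The wrench lies level on the filter's top with the jaws snug on the nut (gap within 2.5 mm of the nut), the nut not yet turned (under 6 mm at its corner) (horizontal distance between wrench_mouth and filter_top below 0.01 m and z of wrench_mouth in the frame of filter_top between 0.002 and 0.014 m and angle between wrench_mouth's own z axis and vertical below 0.1 rad and value of joint wrench_jaw below 0.0085 m and distance of nut_mark from where it was at the start of the episode below 0.006 m), for 0.2 s.
2. The nut is turned clockwise to its stop by the wrench (horizontal distance between wrench_mouth and filter_top below 0.01 m and z of wrench_mouth in the frame of filter_top between 0.002 and 0.014 m and angle between wrench_mouth's own z axis and vertical below 0.1 rad and value of joint nut_turn above 1.13 rad), for 0.2 s.
At the end, for the whole second after the job is handed in: The nut stands at its stop (beyond 1.13 of 1.2 rad); the wrench lies released and at rest, flat on the filter's top (within 0.1 rad of level), its mouth point within 10 mm of the nut's axis and its jaws within 4.5 mm of the nut; every bystander is within 30 mm of where it started (all of step 2 and value of joint wrench_jaw below 0.0105 m and linear speed of wrench below 0.02 m/s and distance of each of white_mug, red_mug, jar, lemon_a, lemon_b, garlic from where it was at the start of the episode below 0.03 m); the robot touches nothing.
It fails at once if the fingers touch the nut (over 2 N) (contact force between the fingers and nut above 2 N).
It fails at once if the nut is turned (over 9 mm at its corner) while the jaws are loose on it (gap over 5.5 mm wider than the nut) (distance of nut_mark from where it was at the start of the episode above 0.009 m and value of joint wrench_jaw above 0.0115 m).
It fails at once if a mug, the jar, a lemon or the garlic is moved by over 30 mm (distance of any of white_mug, red_mug, jar, lemon_a, lemon_b, garlic from where it was at the start of the episode above 0.03 m).
It also fails if it takes over 61 s, if anything falls off the work surface, if the arm or the gripper's body presses on something with over 40 N, if the wrist force passes 120 N, or if a joint passes its speed limit or range.

## Robot

A 6-joint arm with a two-finger parallel gripper is mounted at the origin on a cart in front of the work surface, level with it; the furniture and walls round the work are solid. World frame = base frame: x ahead of the robot, y to its left, z up, the work surface at z = 0. Lengths are in m, angles in rad, forces in N, time in s.
With the tool pointing down it reaches from about 0.275 to 0.825 m from the base axis. Payload 5.2 kg.
Tool frame: the origin (TCP) lies midway between the tips of the shut fingers; the grasp point (between the pads) lies 19 mm behind it; z points along the fingers, y is the line along which they close (so a half turn about z gives the same grasp; the last joint's range is limited). The gripper opens to 93 mm and grips with 3 to 60 N. Pads are 15 mm wide; open, the fingers measure 128 mm over their backs; the gripper's body (75 mm by 188 mm) begins 65 mm behind the grasp point.
Start: joints at [-1.35, 0.259, 1.535, -0, 1.348, -0.203], TCP at [0.226, -0.501, 0.219] pointing down, gripper open.
Joint ranges: [-3.14, 3.14], [-0.91, 2.08], [0.19, 2.58], [-1.22, 4.36], [0.22, 2.71], [-3.12, 3.12]. Speed limits (rad/s): [2.57, 2.57, 3.14, 3.14, 3.14, 3.14].

## Interface

Orientations are given as a unit quaternion [x, y, z, w].
In Python, from station import env gives the robot as it stands.
- The arm moves only by the tool jog_arm, never from a script. Its argument "moves" is a list of rows, each an object with "travel": the shift along the tool's x, y, z in units of 50 mm (1.0 is 50 mm), a list of three; "turn": the turn, a rotation vector about the tool's x, y, z in units of 8 degrees (1.0 is 8 degrees), a list of three; "gripper": the closure, from -1 (fully open) to 1 (shut). In form: [{"travel": [tx, ty, tz], "turn": [wx, wy, wz], "gripper": gripper}, ...]. A call has 1 to 20 rows; each row shifts and turns the commanded pose from where the row before left it, along the tool's axes as they then stand; what a row does not reach is not made up. A row lasts 1/10 s, in which the tool goes at most 50 mm and 8.59 degrees, less where a joint would pass 70% of its speed; a pose out of reach is approached as far as the arm can. A call with a number of a shift or a turn outside -1 to 1 is refused whole. A call with a gripper value outside its range is refused whole. The fingers move at their own pace and stop on an object; "force" is the grip in N (left out, the last holds). Time passes only in rows, so rows that do not move let the fingers close. It gives the time, the measured TCP pose, the force, the opening and the grip force at its end, in the units of the state.
- env.get_obs(): the state, without advancing time (a new reading comes with each control period).
- env.camera(name): name is "side" or "top" or "wrist"; returns the picture (384x512x3 uint8, red, green, blue); there is no depth.
- env.camera_params(name): a dict with "intrinsics" (3x3 intrinsics, pixels), "dist" ([k1, k2, p1, p2, k3] as OpenCV has them; the pictures are not rectified), "T" (4x4, takes a point from camera to world coordinates). Camera axes: x right, y down, z forward; pixel columns grow to the right and rows downward; lengths in m; the calibration is good to about 2 mm. A picture is of the moment at which its call begins: read the wrist's pose just before it. camera_params takes no time and is no camera call; for the wrist camera it gives the pose at the moment of the call.
- env.finish_job(): hands the job in; it is judged then, once.
The state is a dict: "clock": time; "qpos": joint angles; "qvel": joint speeds; "effort": joint torques, N m; "tool_pos": TCP position; "ee_rot": TCP orientation; "contact_force": force on the tool from outside, world axes, zero at the start; "torque": the same for the moment, N m; "gripper_width": finger opening in m; "gripper_force": force on a finger pad.
Only numpy, scipy, OpenCV 4.12 (cv2) and the standard library are available. Lean on these libraries where they do the work, as an engineer would, in place of code of your own. Each camera call takes 0.05 s, during which the arm holds its last target. There are 200 camera calls.

## Working session

There is one attempt and no reset: what is moved stays moved. The work goes in short steps, Python scripts to look and compute and a tool call to move; the robot and the scene stay as the last step left them, time stands still between calls to the robot, and variables do not carry over. Pictures are saved under pics/ and viewed, at most 10 in all, crops included, and the job is handed in when it is done.

Besides the shell and the picture viewer there is one more tool, called as name([rows], argument=value, ...), one row to a line, values as JSON. jog_arm: Moves the arm, as the interface text tells. Shifts and turns lie within -1 to 1; 1 stands for 50 mm of shift or 8 degrees of turn. Its arguments: {"type":"object","properties":{"moves":{"type":"array"},"force":{"type":"number"}},"required":["moves"]}

```bash
ls; mkdir -p pics; python3 - <<'E'
from station import env
import cv2,numpy as np
for n in ("top","side"):
    im=env.camera(n); cv2.imwrite(f"pics/{n}0.png",cv2.cvtColor(im,cv2.COLOR_RGB2BGR))
    p=env.camera_params(n); print(n,np.round(p["intrinsics"],1).tolist(),p["dist"],np.round(p["T"],3).tolist())
o=env.get_obs(); print(o)
E
```

```text
pics
top [[460.8, 0.0, 259.1], [0.0, 460.8, 190.3], [0.0, 0.0, 1.0]] [-0.13840023  0.          0.          0.          0.        ] [[0.011, -0.996, 0.094, 0.393], [-1.0, -0.013, -0.012, -0.004], [0.013, -0.094, -0.996, 1.422], [0.0, 0.0, 0.0, 1.0]]
side [[424.1, 0.0, 250.5], [0.0, 424.1, 194.4], [0.0, 0.0, 1.0]] [-0.01530131  0.          0.          0.          0.        ] [[-0.991, -0.092, 0.102, 0.392], [-0.135, 0.521, -0.843, 1.011], [0.024, -0.849, -0.528, 0.751], [0.0, 0.0, 0.0, 1.0]]
{'clock': 0.1, 'qpos': array([-1.34979032e+00,  2.59301367e-01,  1.53594300e+00, -1.53092312e-05,
        1.34799135e+00, -2.02807529e-01]), 'qvel': array([ 0.0010529 , -0.00127424, -0.00254601, -0.00201231,  0.00098976,
        0.00095452]), 'effort': array([ 1.54878526e-03, -4.38214302e+01, -2.84643084e+01,  7.20483041e-02,
        3.62914964e-02, -6.16193211e-05]), 'tool_pos': array([ 0.22608773, -0.50086006,  0.21789631]), 'ee_rot': array([ 9.77630966e-01,  2.10325985e-01, -1.49389109e-05, -8.21429579e-04]), 'contact_force': array([0.52779509, 0.18347089, 0.2339441 ]), 'torque': array([ 0.006922  , -0.03304305, -0.02481711]), 'gripper_force': 0.0, 'gripper_width': 0.09260283244378728}
```

View pics/top0.png

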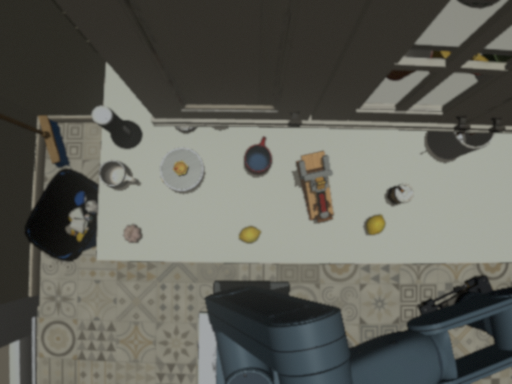

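View pics/side0.png

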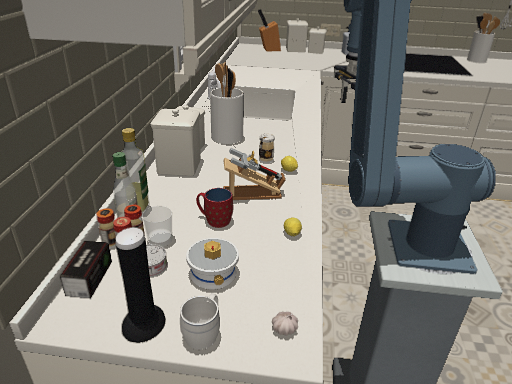

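The top view shows the stand at about (317,187), with its high end away from the robot, and the filter at (182,170). The red mug is at (258,158) and the lemons at (250,234) and (375,225). In the side view, the nut sits on the filter at (212,250).

```bash
cat > h.py <<'E'
from station import env
import cv2,numpy as np
from scipy.spatial.transform import Rotation as R
def ray(p,uv):
    q=cv2.undistortPoints(np.array(uv,float).reshape(-1,1,2),p["intrinsics"],np.array(p["dist"]))[:,0]
    d=np.c_[q,np.ones(len(q))]@p["T"][:3,:3].T
    return p["T"][:3,3],d
def plane(p,uv,z):
    o,d=ray(p,uv); return o+d*((z-o[2])/d[:,2])[:,None]
def proj(p,X):
    T=np.linalg.inv(p["T"]); r=cv2.Rodrigues(T[:3,:3])[0]
    return cv2.projectPoints(np.array(X,float).reshape(-1,1,3),r,T[:3,3],p["intrinsics"],np.array(p["dist"]))[0][:,0]
def tri(pa,a,pb,b):
    o1,d1=ray(pa,a);o2,d2=ray(pb,b);d1=d1[0];d2=d2[0]
    s=np.linalg.lstsq(np.c_[d1,-d2],o2-o1,rcond=None)[0]
    A,B=o1+s[0]*d1,o2+s[1]*d2; return (A+B)/2,np.linalg.norm(A-B)
E
python3 - <<'E'
from h import *
p=env.camera_params("top")
for n,uv,z in [("stand",(317,187),.1),("nut",(181,169),.09),("filt",(182,170),.066),("redmug",(258,158),.09),("lemA",(250,234),.04),("lemB",(375,225),.04),("jar",(402,194),.09),("towel",(125,132),0),("wm",(116,175),.09),("gar",(132,233),.05)]:
    print(n,plane(p,uv,z).round(3))
w=env.camera_params("wrist"); print(np.round(w["T"],3), w["intrinsics"],w["dist"])
o=env.get_obs(); print(R.from_quat(o["ee_rot"]).as_matrix().round(3))
a=cv2.imread("pics/top0.png")[140:230,290:345]; b=cv2.imread("pics/top0.png")[145:200,155:210]
c=cv2.imread("pics/side0.png")[140:290,180:300]
f=lambda x,k:cv2.resize(x,None,fx=k,fy=k,interpolation=cv2.INTER_CUBIC)
im=np.zeros((600,800,3),np.uint8)
for x,xx,yy in ((f(a,3),0,0),(f(b,5),0,300),(f(c,4),300,0)): im[yy:yy+x.shape[0],xx:xx+x.shape[1]]=x
cv2.imwrite("pics/crop1.png",im)
E
```

```text
stand [[ 0.529 -0.188  0.1  ]]
nut [[0.578 0.209 0.09 ]]
filt [[0.579 0.21  0.066]]
redmug [[ 0.614 -0.016  0.09 ]]
lemA [[0.392 0.005 0.04 ]]
lemB [[ 0.422 -0.373  0.04 ]]
jar [[ 0.513 -0.442  0.09 ]]
towel [[0.707 0.406 0.   ]]
wm [[0.559 0.401 0.09 ]]
gar [[0.389 0.358 0.05 ]]
[[ 0.411 -0.878 -0.247  0.295]
 [-0.912 -0.396 -0.109 -0.469]
 [-0.002  0.27  -0.963  0.384]
 [ 0.     0.     0.     1.   ]] [[273.43713072   0.         255.83587934]
 [  0.         273.43713072 186.46345097]
 [  0.           0.           1.        ]] [-0.0540316  0.         0.         0.         0.       ]
[[ 0.912  0.411 -0.   ]
 [ 0.411 -0.912  0.002]
 [ 0.    -0.002 -1.   ]]
```

View pics/crop1.png

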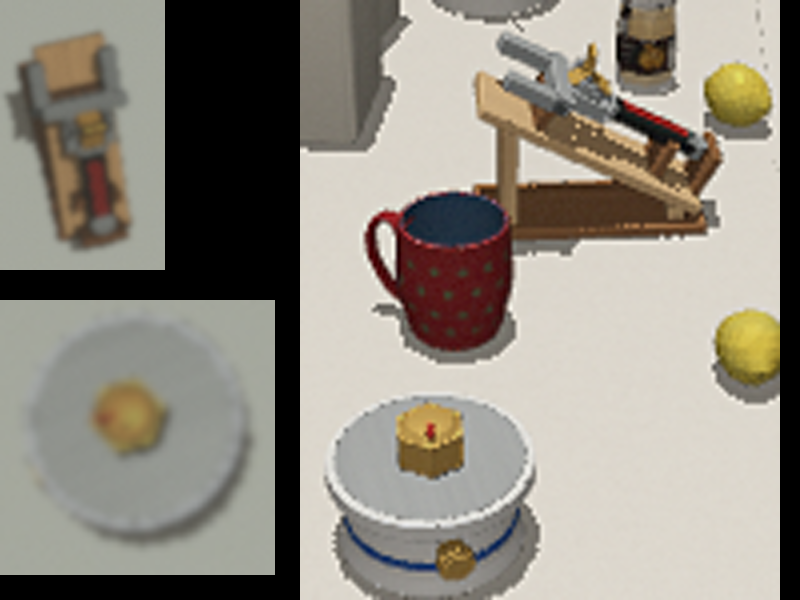

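The red line on the dome points to about world +y. So the wrench can start with its handle at about 210° from the nut and swing clockwise to about 155°. I'll move the wrist camera above the stand.

jog_arm([
  {"travel": [0.0,-0.2,-0.8],"turn": [0,0,0],"gripper": -1},
  {"travel": [0.34,-0.2,-0.8],"turn": [0,0,0],"gripper": -1},
  {"travel": [0.68,-0.4,0],"turn": [0,0,0],"gripper": -1},
  {"travel": [0.68,-0.4,0],"turn": [0,0,0],"gripper": -1},
  {"travel": [0.68,-0.4,0],"turn": [0,0,0],"gripper": -1},
  {"travel": [0.68,-0.4,0],"turn": [0,0,0],"gripper": -1},
  {"travel": [0.68,-0.4,0],"turn": [0,0,0],"gripper": -1},
  {"travel": [0.68,-0.4,0],"turn": [0,0,0],"gripper": -1},
  {"travel": [0.68,-0.4,0],"turn": [0,0,0],"gripper": -1},
  {"travel": [0.68,-0.4,0],"turn": [0,0,0],"gripper": -1},
  {"travel": [0.68,-0.4,0],"turn": [0,0,0],"gripper": -1},
  {"travel": [0.2,-0.2,0],"turn": [0,0,0.75],"gripper": -1},
  {"travel": [0,0,0],"turn": [0,0,0.75],"gripper": -1},
  {"travel": [0,0,0],"turn": [0,0,0],"gripper": -1},
  {"travel": [0,0,0],"turn": [0,0,0],"gripper": -1},
])

```text
clock: 1.6
tool_pos: [0.4432, -0.1729, 0.2984]
ee_rot: [0.994, 0.108, -0.0, -0.0]
contact_force: [-0.9, -0.0, 0.7]
gripper_width: 0.0931
gripper_force: 0.0
```

```bash
python3 - <<'E'
from h import *
import pickle
p=env.camera_params("wrist"); im=env.camera("wrist"); pickle.dump((p,im),open("w1.pkl","wb"))
o=env.get_obs(); print(o["clock"],o["qpos"].round(3),o["tool_pos"],R.from_quat(o["ee_rot"]).as_matrix().round(3))
cv2.imwrite("pics/w1.png",cv2.resize(cv2.cvtColor(im,cv2.COLOR_RGB2BGR),(800,600),interpolation=cv2.INTER_CUBIC))
E
```

```text
1.65 [-0.607  0.079  1.56  -0.     1.503  0.747] [ 0.4431646  -0.17317     0.29844481] [[ 0.977  0.215 -0.   ]
 [ 0.215 -0.977  0.   ]
 [-0.    -0.    -1.   ]]
```

View pics/w1.png

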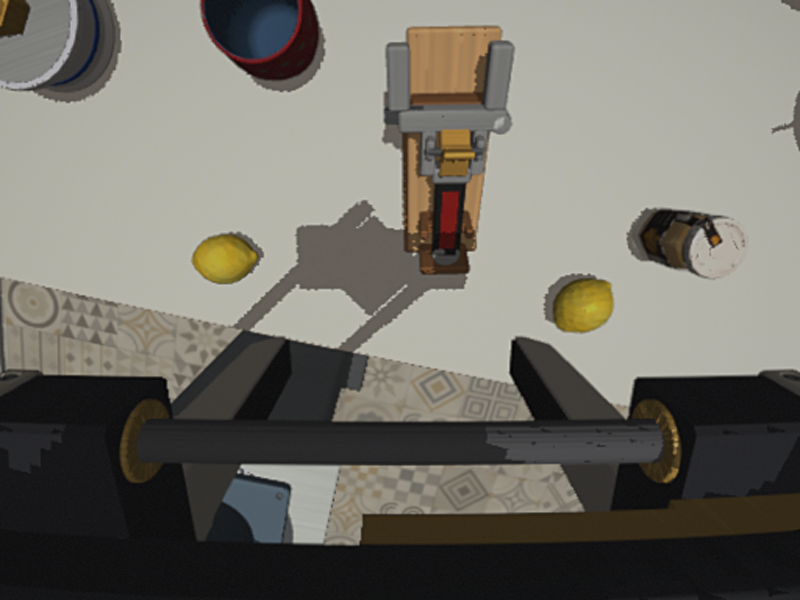

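The wrist view shows the wrench from above with its mouth up. The jaws are at (398,75) and (500,75), the wheel at (457,150) and the handle end at (447,262) in the 800-wide picture. I'll zoom in for exact corners.

```bash
python3 - <<'E'
from h import *
import pickle
p,im=pickle.load(open("w1.pkl","rb")); im=cv2.cvtColor(im,cv2.COLOR_RGB2BGR)
a=im[10:98,240:336]; b=im[92:182,255:321]
f=lambda x:cv2.resize(x,None,fx=5,fy=5,interpolation=cv2.INTER_NEAREST)
o=np.zeros((460,800,3),np.uint8); A=f(a);B=f(b)
o[:A.shape[0],:480]=A; o[:B.shape[0],480:480+320]=B[:, :320]
cv2.imwrite("pics/w1c.png",o)
E
```

```text
(no output)
```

View pics/w1c.png

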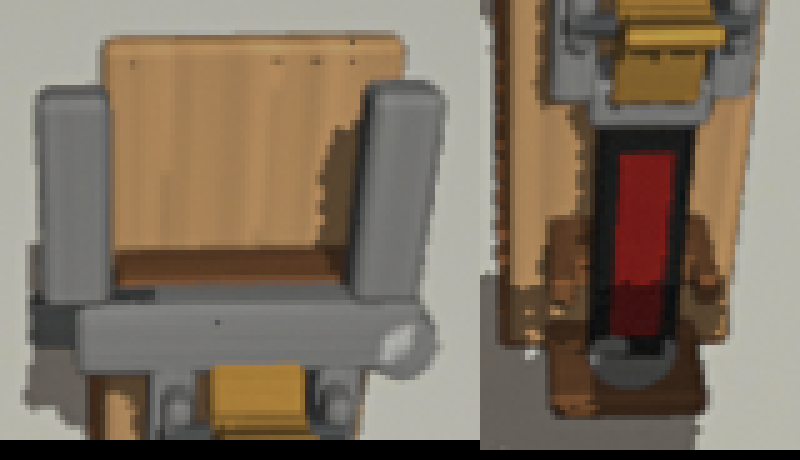

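Corners in the zoom, in crop pixels: fixed-jaw inner tip (384,86), throat right (357,299), handle start (648,127), red stripe midline (647,150) to (638,330), head rear corners (548,100) and (755,100). Next step: solve the pose with pitch fixed at 28°.

```bash
python3 - <<'E'
from h import *
import pickle
from scipy.optimize import least_squares
p,im=pickle.load(open("w1.pkl","rb"))
A=lambda u,v:(240+u/5-.5,10+v/5-.5); B=lambda u,v:(255+(u-480)/5-.5,92+v/5-.5)
N=np.nan
obs=[((18,-20,16),A(384,86)),((-25,-20,16),A(357,299)),((-25,10,16),(N,A(0,304)[1])),((-84,0,15),B(648,127)),
 ((-95,0,15),(B(647,150)[0],N)),((-165,0,15),(B(638,330)[0],N)),((-77,25,16),B(548,100)),((-77,-25,16),B(755,100))]
X=np.array([o[0] for o in obs])/1000; U=np.array([o[1] for o in obs])
def pose(q):
    return R.from_euler("ZY",[q[3],-np.radians(28)]),q[:3]
def res(q):
    r,t=pose(q); e=(proj(p,r.apply(X)+t)-U); return e
s=least_squares(lambda q:np.nan_to_num(res(q)).ravel(),[.58,-.17,.12,.21],loss="soft_l1")
print(s.x.round(4),np.degrees(s.x[3]),res(s.x).round(2).tolist())
r,t=pose(s.x)
print("cov sd",np.sqrt(np.diag(np.linalg.inv(s.jac.T@s.jac))).round(4))
for n,x in [("end",(-173,0,15)),("endlow",(-173,0,1)),("mtip",(18,34,16)),("wheel",(-51,0,26))]:
    u=proj(p,r.apply(np.array(x)/1000)+t)[0]; print(n,u,"A",(u-[240,10]+.5)*5,"B",(u-[255,92]+.5)*5+[480,0])
# free-height check
g=r.apply([-.1,0,.008])+t; print("grip",g,"mouth",r.apply([0,0,.008])+t,"wingtop z",(r.apply([-.051,0,.049])+t)[2])
E
```

```text
[ 0.5967 -0.1791  0.1405  0.2257] 12.932600813512206 [[-0.47, -0.01], [-0.19, 0.08], [nan, -0.85], [0.65, -0.24], [0.23, nan], [-1.43, nan], [0.77, 0.61], [0.05, 0.38]]
cov sd [0.0008 0.001  0.0039 0.0122]
end [284.3235077  170.98331799] A [224.11753851 807.41658997] B [629.11753851 397.41658997]
endlow [283.58574675 164.93831327] A [220.42873375 777.19156635] B [625.42873375 367.19156635]
mtip [262.01230219  26.80171553] A [112.56151095  86.50857764] B [ 517.56151095 -323.49142236]
wheel [291.7210593   95.61495661] A [261.10529649 430.57478307] B [666.10529649  20.57478307]
grip [ 0.50703396 -0.19971918  0.10063604] mouth [ 0.59308904 -0.1799584   0.1475832 ] wingtop z 0.15984099757302667
```

```bash
python3 - <<'E'
from h import *
import pickle
p,im=pickle.load(open("w1.pkl","rb")); s=env.camera_params("side")
A=lambda u,v:(240+u/5-.5,10+v/5-.5); B=lambda u,v:(255+(u-480)/5-.5,92+v/5-.5); S=lambda u,v:(180+(u-300)/4-.5,140+v/4-.5)
r=R.from_euler("ZY",[.2257,-np.radians(28)]);t=np.array([.5967,-.1791,.1405])
for n,a,b in [("fix tip",A(410,86),S(498,42)),("mov tip",A(76,92),S(503,82)),("handle end",B(633,365),S(698,148)),("handle start",B(648,127),S(612,103))]:
    X,e=tri(p,a,s,b); print(n,X.round(4),"gap",round(e,4),"in wrench",(r.inv().apply(X-t)*1000).round(1))
for x in [(18,-20,16),(18,-36,8),(-173,0,8),(-84,0,15)]:
    u=proj(s,r.apply(np.array(x)/1000)+t)[0];print(x,(u-[180,140]+.5)*4+[300,0])
E
```

```text
fix tip [ 0.6136 -0.2042  0.1508] gap 0.0018 in wrench [ 14.4 -28.2   4. ]
mov tip [ 0.5973 -0.1364  0.1505] gap 0.0015 in wrench [13.6 41.5  4.1]
handle end [ 0.448  -0.2153  0.0628] gap 0.0021 in wrench [-171.6   -2.     3.3]
handle start [ 0.5176 -0.1973  0.1078] gap 0.0008 in wrench [-87.1  -0.    9.2]
(18, -20, 16) [500.40458283  32.16735994]
(18, -36, 8) [494.80241447  31.5762869 ]
(-173, 0, 8) [701.5193319  145.53086418]
(-84, 0, 15) [612.77675274  95.84945856]
```

jog_arm([
  {"travel": [0,0,0],"turn": [0,0.875,0],"gripper": -1},
  {"travel": [0,0,0],"turn": [0,0.875,0],"gripper": -1},
  {"travel": [0,0,0],"turn": [0,0.875,0],"gripper": -1},
  {"travel": [0,0,0],"turn": [0,0.875,-0.06],"gripper": -1},
  {"travel": [-0.45,0.41,0.8],"turn": [0,0,0],"gripper": -1},
  {"travel": [-0.45,0.4,0.8],"turn": [0,0,0],"gripper": -1},
  {"travel": [0,0,0.8],"turn": [0,0,0],"gripper": -1},
  {"travel": [0,0,0.8],"turn": [0,0,0],"gripper": -1},
  {"travel": [0,0,0],"turn": [0,0,0],"gripper": -1},
  {"travel": [0,0,0],"turn": [0,0,0],"gripper": -1},
])

```text
clock: 2.65
tool_pos: [0.4865, -0.2051, 0.1365]
ee_rot: [0.964, 0.108, 0.24, -0.026]
contact_force: [-0.3, 0.5, 0.9]
gripper_width: 0.0932
gripper_force: 0.0
```

```bash
python3 - <<'E'
from h import *
import pickle
p=env.camera_params("wrist"); im=env.camera("wrist"); pickle.dump((p,im),open("w2.pkl","wb"))
o=env.get_obs(); print(o["clock"],o["qpos"].round(3),o["tool_pos"],R.from_quat(o["ee_rot"]).as_matrix().round(3))
im=cv2.cvtColor(im,cv2.COLOR_RGB2BGR)
r=R.from_euler("ZY",[.2257,-np.radians(28)])
for t,c in (((.5967,-.1791,.1405),(0,255,0)),((.5965,-.1796,.1365),(255,0,255))):
  X=np.array([(18,-20,16),(-25,-20,16),(-84,13,15),(-84,-13,15),(-77,25,16),(-77,-25,16),(-173,0,8),(-100,0,15),(-51,0,26)])/1000
  u=proj(p,r.apply(X)+np.array(t)); print(u.round(1).tolist())
cv2.imwrite("pics/w2.png",cv2.resize(im[:,100:420],None,fx=2.4,fy=2.4/1.6,interpolation=cv2.INTER_CUBIC) if 0 else cv2.resize(im[0:300,106:406],(600,600),interpolation=cv2.INTER_CUBIC))
E
```

```text
2.7 [-0.931  0.126  2.045  0.605  0.851  0.037] [ 0.48697466 -0.2058105   0.13773263] [[ 0.86   0.221  0.459]
 [ 0.197 -0.975  0.1  ]
 [ 0.47   0.005 -0.883]]
[[285.8, 42.4], [284.4, 108.3], [239.2, 188.3], [273.2, 188.2], [223.1, 179.8], [289.4, 179.6], [256.4, 282.9], [256.3, 208.0], [256.2, 146.9]]
[[285.9, 46.9], [284.5, 111.4], [240.1, 189.7], [273.5, 189.7], [224.2, 181.4], [289.3, 181.2], [256.9, 282.7], [256.8, 209.0], [256.8, 149.3]]
```

View pics/w2.png

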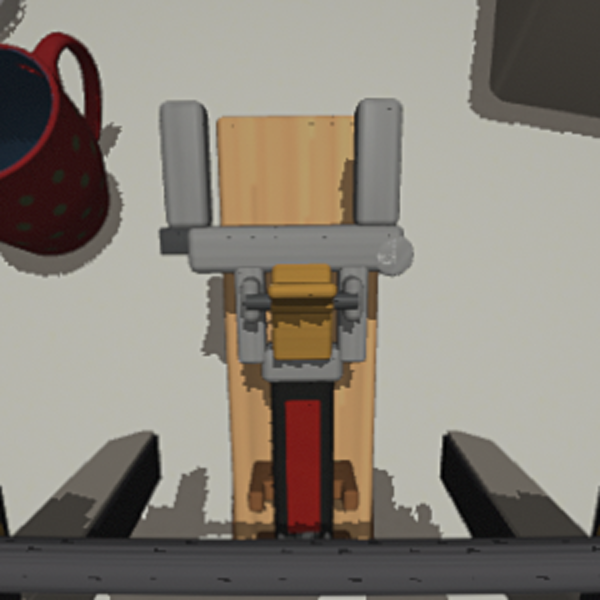

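The wrist view at hover is well centred: handle midline at x≈302 in the crop, jaw tip at (360,100), throat at (357,226), handle start at y≈381. I'll combine both views.

```bash
python3 - <<'E'
from h import *
import pickle
from scipy.optimize import least_squares
p1,_=pickle.load(open("w1.pkl","rb"));p2,_=pickle.load(open("w2.pkl","rb"))
A=lambda u,v:(240+u/5-.5,10+v/5-.5); B=lambda u,v:(255+(u-480)/5-.5,92+v/5-.5); C=lambda u,v:(106+u/2-.25,v/2-.25)
N=np.nan
obs=[(p1,(18,-20,16),A(384,86)),(p1,(-25,-20,16),A(357,299)),(p1,(-84,0,15),B(648,127)),(p1,(-77,25,16),B(548,100)),(p1,(-77,-25,16),B(755,100)),
(p2,(18,-20,16),C(360,100)),(p2,(-25,-20,16),C(357,226)),(p2,(-84,0,15),C(302,381)),(p2,(-77,25,16),C(238,361)),(p2,(-77,-25,16),C(365,361))]
def res(q):
    r=R.from_euler("ZY",[q[3],-np.radians(28)])
    return np.array([proj(p,r.apply(np.array(x)/1000)+q[:3])[0]-u for p,x,u in obs])
s=least_squares(lambda q:res(q).ravel(),[.5965,-.1796,.1365,.2257],loss="soft_l1",f_scale=.5)
print(s.x.round(4),res(s.x).round(1).tolist())
r=R.from_euler("ZY",[s.x[3],-np.radians(28)]);g=r.apply([-.1,0,.008])+s.x[:3];print("grip",g.round(4))
o=env.get_obs();Q=R.from_quat(o["ee_rot"]);d=Q.inv().apply(g-o["tool_pos"])*1000;print("grip in tool",d, "yaw err deg",np.degrees((Q.inv()*(r*R.from_euler("x",np.pi))).as_rotvec()))
E
```

```text
[ 0.5978 -0.1799  0.1328  0.2171] [[-1.0, 1.5], [-0.9, 0.4], [0.2, -1.1], [0.8, -0.3], [-0.8, -0.2], [0.4, -0.3], [0.1, -0.2], [-0.2, -1.1], [-0.0, 0.5], [0.3, 0.9]]
grip [ 0.5079 -0.1997  0.0929]
grip in tool [-1.86855408 -1.54205859 49.80711743] yaw err deg [ 0.08953251 -0.02676481  0.40147225]
```

jog_arm([
  {"travel": [-0.04,-0.03,0.5],"turn": [0,0,0.05],"gripper": -1},
  {"travel": [0,0,0.5],"turn": [0,0,0],"gripper": -1},
  {"travel": [0,0,0.36],"turn": [0,0,0],"gripper": -1},
  {"travel": [0,0,0],"turn": [0,0,0],"gripper": 1},
  {"travel": [0,0,0],"turn": [0,0,0],"gripper": 1},
  {"travel": [0,0,0],"turn": [0,0,0],"gripper": 1},
  {"travel": [0,0,0],"turn": [0,0,0],"gripper": 1},
  {"travel": [0,0,0],"turn": [0,0,0],"gripper": 1},
  {"travel": [0,0,0],"turn": [0,0,0],"gripper": 1},
  {"travel": [0,0,0],"turn": [0,0,0],"gripper": 1},
], force=40)

```text
clock: 3.7
tool_pos: [0.516, -0.1973, 0.0759]
ee_rot: [0.965, 0.105, 0.241, -0.026]
contact_force: [0.0, -0.3, -0.4]
gripper_width: 0.0415
gripper_force: 0.0
```

jog_arm([
  {"travel": [0,0,0],"turn": [0,0,0],"gripper": 1},
  {"travel": [0,0,0],"turn": [0,0,0],"gripper": 1},
  {"travel": [0,0,0],"turn": [0,0,0],"gripper": 1},
  {"travel": [0,0,0],"turn": [0,0,0],"gripper": 1},
])

```text
clock: 4.1
tool_pos: [0.516, -0.1975, 0.0756]
ee_rot: [0.965, 0.104, 0.24, -0.026]
contact_force: [-0.1, -1.3, -0.3]
gripper_width: 0.0259
gripper_force: 40.0
```

jog_arm([
  {"travel": [0,0,-0.3],"turn": [0,0,0],"gripper": 1},
  {"travel": [0,0,-0.6],"turn": [0,0,0],"gripper": 1},
  {"travel": [0,0,-0.7],"turn": [0,0,0],"gripper": 1},
  {"travel": [0,0,-0.7],"turn": [0,0,0],"gripper": 1},
  {"travel": [0,0,-0.3],"turn": [0,-0.7,0],"gripper": 1},
  {"travel": [0,0,0],"turn": [0,-0.7,0],"gripper": 1},
  {"travel": [0,0,0],"turn": [0,-0.7,0],"gripper": 1},
  {"travel": [0,0,0],"turn": [0,-0.7,0],"gripper": 1},
  {"travel": [0,0,0],"turn": [0,-0.7,0],"gripper": 1},
  {"travel": [0,0,-0.4],"turn": [0,0,0],"gripper": 1},
  {"travel": [0,0,0],"turn": [0,0,0],"gripper": 1},
])

```text
clock: 5.2
tool_pos: [0.4576, -0.21, 0.2112]
ee_rot: [0.994, 0.109, 0.0, 0.0]
contact_force: [0.7, 0.3, -2.6]
gripper_width: 0.0259
gripper_force: 40.0
```

```bash
python3 - <<'E'
from h import *
import pickle
p=env.camera_params("wrist"); im=env.camera("wrist"); pickle.dump((p,im),open("w3.pkl","wb"))
o=env.get_obs(); print(o["clock"],o["qpos"].round(3),o["tool_pos"],R.from_quat(o["ee_rot"]).as_matrix().round(3),o["gripper_width"],o["contact_force"],o["torque"])
# filter: ellipse/nut from top image (unoccluded, first picture)
t=cv2.imread("pics/top0.png"); P=env.camera_params("top")
hsv=cv2.cvtColor(t[140:200,150:215],cv2.COLOR_BGR2HSV)
m=cv2.inRange(hsv,(10,90,60),(35,255,255)); n,l,st,ce=cv2.connectedComponentsWithStats(m)
for i in range(1,n):
    if st[i,4]>20: print("brass",ce[i]+[150,140],st[i])
m2=cv2.inRange(hsv,(0,120,60),(9,255,255))|cv2.inRange(hsv,(170,120,60),(180,255,255)); ys,xs=np.nonzero(m2); print("red",list(zip(xs+150,ys+140)))
im=cv2.cvtColor(im,cv2.COLOR_RGB2BGR)
cv2.imwrite("pics/w3.png",cv2.resize(im[0:300,56:456],(800,600),interpolation=cv2.INTER_CUBIC))
E
```

```text
5.25 [-0.653  0.179  1.658  0.     1.304  0.701] [ 0.45678127 -0.20988785  0.21023449] [[ 0.977  0.215  0.   ]
 [ 0.215 -0.977  0.   ]
 [ 0.     0.    -1.   ]] 0.025617535261043885 [-0.16831328  0.61001335 -4.28479901] [-0.02944485  0.20650088  0.06699646]
brass [180.1294964  167.84172662] [ 24  21  14  14 139]
red []
```

View pics/w3.png

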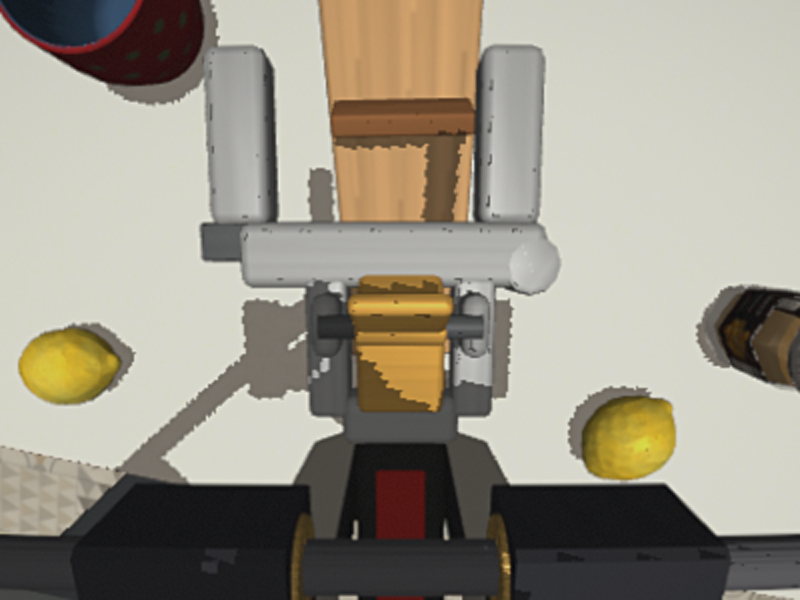

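The wrench is level in the gripper. Fixed-jaw inner tip is at (480,45), throat at (480,222), moving jaw's inner edge at about x=275, and the upright wing's tip at about (400,300).

```bash
python3 - <<'E'
from h import *
import pickle
p,im=pickle.load(open("w3.pkl","rb")); o=env.get_obs(); Q=R.from_quat(o["ee_rot"]); t=o["tool_pos"]
C=lambda u,v:(56+u/2-.25,v/2-.25)
def at(u,v,zt): # tool-frame plane
    X=plane(p,[C(u,v)],t[2]-zt)[0]; return (Q.inv().apply(X-t)*1000).round(1)
for zt in (-.027,-.030,-.024):
    print(zt,"tip",at(480,45,zt),"throat",at(480,222,zt),"mov",at(273,222,zt),"rear",at(310,415,zt),at(490,415,zt))
print("axis",at(400,325,-.037),"wingtip top",at(400,295,-.060),at(400,310,-.060))
P=env.camera_params("top"); print("nut",plane(P,[(180.1,167.8)],.092))
E
```

```text
-0.027 tip [116.1  17.6 -27. ] throat [ 75.9  18.9 -27. ] mov [ 76.  -32.6 -27. ] rear [ 25.1 -25.5 -27. ] [ 25.1  23.6 -27. ]
-0.03 tip [115.3  17.2 -30. ] throat [ 75.9  18.5 -30. ] mov [ 76.  -31.9 -30. ] rear [ 26.1 -25.  -30. ] [ 26.2  23.1 -30. ]
-0.024 tip [117.  18. -24.] throat [ 75.9  19.4 -24. ] mov [ 76.  -33.3 -24. ] rear [ 24. -26. -24.] [ 24.   24.1 -24. ]
axis [ 51.8  -1.  -37. ] wingtip top [ 62.1  -1.  -60. ] [ 59.1  -0.9 -60. ]
nut [[0.58151263 0.21122154 0.092     ]]
```

jog_arm([
  {"travel": [0.1,-0.3,0],"turn": [0,0,0],"gripper": 1},
  {"travel": [0.2,-0.6,0],"turn": [0,0,0],"gripper": 1},
  {"travel": [0.23,-0.7,0],"turn": [0,0,0],"gripper": 1},
  {"travel": [0.23,-0.7,0],"turn": [0,0,0],"gripper": 1},
  {"travel": [0.23,-0.7,0],"turn": [0,0,0],"gripper": 1},
  {"travel": [0.23,-0.7,0],"turn": [0,0,0],"gripper": 1},
  {"travel": [0.23,-0.7,0],"turn": [0,0,0],"gripper": 1},
  {"travel": [0.23,-0.7,0],"turn": [0,0,0],"gripper": 1},
  {"travel": [0.23,-0.7,0],"turn": [0,0,0],"gripper": 1},
  {"travel": [0.23,-0.7,0],"turn": [0,0,0],"gripper": 1},
  {"travel": [0.19,-0.57,0],"turn": [0,0,0],"gripper": 1},
  {"travel": [0,0,0.3],"turn": [0,0,-0.55],"gripper": 1},
  {"travel": [0,0,0.3],"turn": [0,0,-0.55],"gripper": 1},
  {"travel": [0,0,0.3],"turn": [0,0,-0.55],"gripper": 1},
  {"travel": [0,0,0.1],"turn": [0,0,-0.55],"gripper": 1},
  {"travel": [0,0,0],"turn": [0,0,0],"gripper": 1},
  {"travel": [0,0,0],"turn": [0,0,0],"gripper": 1},
])

```text
clock: 6.95
tool_pos: [0.4936, 0.1601, 0.1601]
ee_rot: [0.966, 0.257, -0.001, -0.0]
contact_force: [-1.0, -0.4, -3.3]
gripper_width: 0.0257
gripper_force: 40.0
```

```bash
python3 - <<'E'
from h import *
import pickle
p=env.camera_params("wrist"); im=env.camera("wrist"); pickle.dump((p,im),open("w4.pkl","wb"))
o=env.get_obs(); pickle.dump(o,open("o4.pkl","wb")); print(o["clock"],o["qpos"].round(3),o["tool_pos"],R.from_quat(o["ee_rot"]).as_matrix().round(3),o["gripper_width"])
im=cv2.cvtColor(im,cv2.COLOR_RGB2BGR)
cv2.imwrite("pics/w4.png",cv2.resize(im[0:225,106:406],(800,600),interpolation=cv2.INTER_CUBIC))
E
```

```text
7.0 [0.098 0.252 1.694 0.    1.196 1.148] [0.49415248 0.16001357 0.16050182] [[ 0.867  0.497 -0.   ]
 [ 0.497 -0.867  0.   ]
 [ 0.    -0.    -1.   ]] 0.025826954880710885
```

View pics/w4.png

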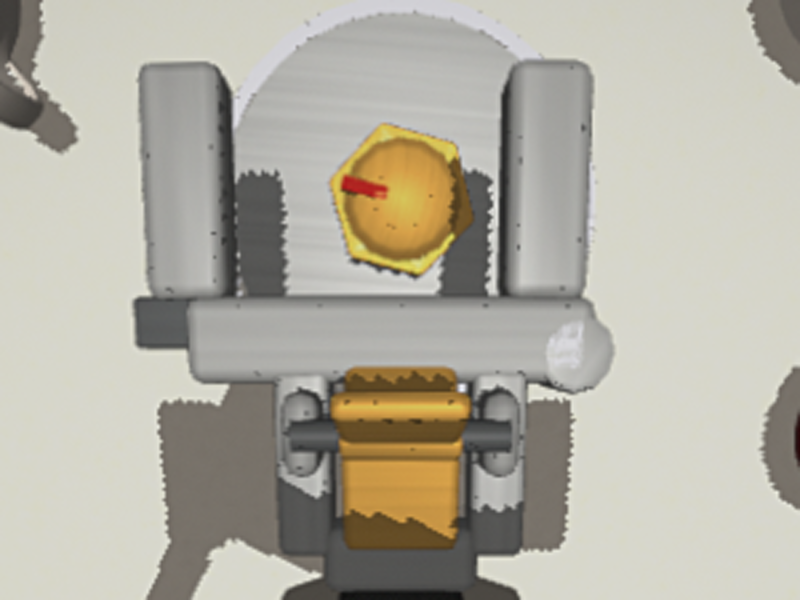

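The nut is between the jaws. Hexagon top corners are at about (385,124), (459,146), (416,276), (350,258) and (331,183), and the red line points to the (331,183) corner.

```bash
python3 - <<'E'
from h import *
import pickle
p,im=pickle.load(open("w4.pkl","rb"));o=pickle.load(open("o4.pkl","rb")); Q=R.from_quat(o["ee_rot"]); t=o["tool_pos"]
k=3/8; C=lambda u,v:(106+u*k-.3,v*k-.3)
X=plane(p,[C(*c) for c in [(385,124),(459,146),(416,276),(350,258),(331,183)]],.090)
print("opp diag",np.linalg.norm(X[0]-X[2]),np.linalg.norm(X[1]-X[3]))
c=np.mean([(X[0]+X[2])/2,(X[1]+X[3])/2],axis=0)[:2]; print("centre",c,(X[0]+X[2])/2,(X[1]+X[3])/2)
d=X[:,:2]-c; a=np.degrees(np.arctan2(d[:,1],d[:,0])); print("ang",a,"r",np.hypot(*d.T)); 
m=np.degrees(np.angle(np.mean(np.exp(6j*np.radians(a)))))/6; print("corner angle mod60",m%60)
print("tool frame nut",Q.inv().apply(np.r_[c,.09]-t))
hsv=cv2.cvtColor(im,cv2.COLOR_RGB2HSV)[30:120,220:290]; red=cv2.inRange(hsv,(0,180,60),(6,255,255))|cv2.inRange(hsv,(172,180,60),(180,255,255));ys,xs=np.nonzero(red)
r=plane(p,np.c_[xs+220,ys+30],.094)[:,:2]-c; print("red ang",np.degrees(np.arctan2(*r.mean(0)[::-1])),len(xs))
def at(u,v,zt): return (Q.inv().apply(plane(p,[C(u,v)],t[2]-zt)[0]-t)*1000).round(1)
print("throat",at(400,297,-.025),"fix",at(503,297,-.025),at(503,65,-.025),"mov",at(233,297,-.025),at(228,65,-.025),"wingtip",at(400,397,-.056),"rear",at(280,553,-.025),at(523,553,-.025))
# filter rim: white/grey top circle points
print("rim top", plane(p,[C(365,2),C(225,120)],.066)[:,:2], [np.linalg.norm(x-c) for x in plane(p,[C(365,2),C(225,120)],.066)[:,:2]])
E
```

```text
opp diag 0.044961961850767285 0.04640789409099681
centre [0.58282619 0.21163016] [0.58277225 0.21208445 0.09      ] [0.58288013 0.21117587 0.09      ]
ang [  42.86597341  -16.93750329 -139.04072612  165.14702332  105.38604087] r [0.02274745 0.02338411 0.02222073 0.02303146 0.0223031 ]
corner angle mod60 43.48597719184508
tool frame nut [ 0.10259932 -0.00065871  0.07050356]
red ang 101.90194573489424 70
throat [ 74.9  -1.2 -25. ] fix [ 74.9  18.  -25. ] [114.6  16.8 -25. ] mov [ 75.  -32.6 -25. ] [114.8 -31.4 -25. ] wingtip [ 60.4  -1.2 -56. ] rear [ 24.1 -25.9 -25. ] [ 24.  24. -25.]
rim top [[0.63219399 0.25354372]
 [0.57883963 0.27652494]] [np.float64(0.06476053342331517), np.float64(0.06501710868241672)]
```

jog_arm([
  {"travel": [0.07,0.57,0],"turn": [0,0,0],"gripper": 1},
  {"travel": [0,0,0],"turn": [0,0,-0.85],"gripper": 1},
  {"travel": [0,0,0],"turn": [0,0,-0.84],"gripper": 1},
  {"travel": [0,0,0.5],"turn": [0,0,0],"gripper": 1},
  {"travel": [0,0,0.3],"turn": [0,0,0],"gripper": 1},
  {"travel": [0,0,0.2],"turn": [0,0,0],"gripper": 1},
  {"travel": [0,0,0],"turn": [0,0,0],"gripper": 1},
  {"travel": [0,0,0],"turn": [0,0,0],"gripper": 1},
])

```text
clock: 7.8
tool_pos: [0.5122, 0.137, 0.111]
ee_rot: [0.929, 0.37, 0.0, 0.0]
contact_force: [0.4, -0.0, -4.7]
gripper_width: 0.0255
gripper_force: 40.0
```

```bash
python3 - <<'E'
from h import *
import pickle
p=env.camera_params("wrist"); im=env.camera("wrist"); pickle.dump((p,im),open("w5.pkl","wb"))
o=env.get_obs(); pickle.dump(o,open("o5.pkl","wb")); Q=R.from_quat(o["ee_rot"]); M=Q.as_matrix(); print(o["clock"],o["qpos"].round(3),o["tool_pos"],o["contact_force"].round(1),"heading",np.degrees(np.arctan2(M[1,0],M[0,0])),M[2].round(3))
print("nut in tool",Q.inv().apply(np.array([.5828,.2116,.09])-o["tool_pos"]))
im=cv2.cvtColor(im,cv2.COLOR_RGB2BGR)
cv2.imwrite("pics/w5.png",cv2.resize(im[0:225,106:406],(800,600),interpolation=cv2.INTER_CUBIC))
E
```

```text
7.85 [ 0.051  0.321  1.731 -0.     1.088  0.863] [0.51253517 0.13710953 0.1113488 ] [ 0.9  0.6 -4. ] heading 43.46381717762287 [ 0.001  0.001 -1.   ]
nut in tool [ 0.10221442 -0.00575712  0.02146662]
```

View pics/w5.png

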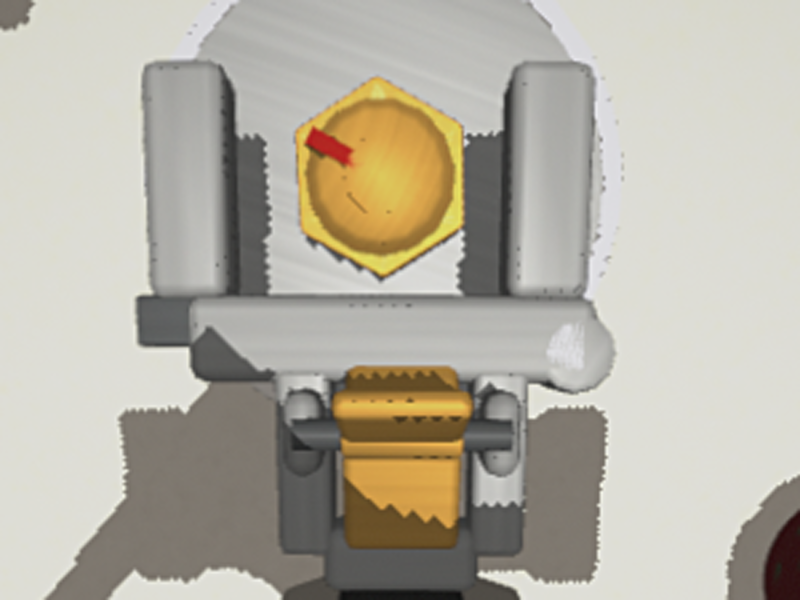

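Jaws and nut flats are parallel, with the nut at (381,176) centred well between the jaws. Lowering now.

jog_arm([
  {"travel": [0,0,0.35],"turn": [0,0,0],"gripper": 1},
  {"travel": [0,0,0.35],"turn": [0,0,0],"gripper": 1},
  {"travel": [0,0,0.2],"turn": [0,0,0],"gripper": 1},
  {"travel": [0,0,0.1],"turn": [0,0,0],"gripper": 1},
  {"travel": [0,0,0],"turn": [0,0,0],"gripper": 1},
  {"travel": [0,0,0],"turn": [0,0,0],"gripper": 1},
])

```text
clock: 8.45
tool_pos: [0.5125, 0.1371, 0.0614]
ee_rot: [0.929, 0.37, 0.001, 0.0]
contact_force: [-1.4, -0.1, -0.7]
gripper_width: 0.0255
gripper_force: 40.0
```

jog_arm([
  {"travel": [0,0,0.05],"turn": [0,0,0],"gripper": 1},
  {"travel": [0,0,0],"turn": [0,0,0],"gripper": 1},
  {"travel": [0,0,0],"turn": [0,0,0],"gripper": 1},
])

```text
clock: 8.75
tool_pos: [0.5127, 0.137, 0.0586]
ee_rot: [0.929, 0.37, 0.001, 0.0]
contact_force: [-0.2, -0.3, 0.7]
gripper_width: 0.0256
gripper_force: 40.0
```

jog_arm([
  {"travel": [0,0,0.03],"turn": [0,0,0],"gripper": 1},
  {"travel": [0,0,0],"turn": [0,0,0],"gripper": 1},
  {"travel": [0,0,0],"turn": [0,0,0],"gripper": 1},
])

```text
clock: 9.05
tool_pos: [0.5124, 0.137, 0.0566]
ee_rot: [0.929, 0.37, 0.001, 0.0]
contact_force: [1.3, -0.3, 0.9]
gripper_width: 0.0255
gripper_force: 40.0
```

The wrench is on the filter top. While I still hold it, I'll nudge it towards the throat and fixed jaw, then release and rise.

jog_arm([
  {"travel": [0.05,-0.06,0],"turn": [0,0,0],"gripper": 1},
  {"travel": [0,0,0],"turn": [0,0,0],"gripper": 1},
])

```text
clock: 9.25
tool_pos: [0.5118, 0.1411, 0.0565]
ee_rot: [0.929, 0.37, 0.0, 0.0]
contact_force: [1.1, -2.4, -0.1]
gripper_width: 0.0256
gripper_force: 40.0
```

jog_arm([
  {"travel": [0,0,0],"turn": [0,0,0],"gripper": -1},
  {"travel": [0,0,0],"turn": [0,0,0],"gripper": -1},
  {"travel": [0,0,0],"turn": [0,0,0],"gripper": -1},
  {"travel": [0,0,0],"turn": [0,0,0],"gripper": -1},
  {"travel": [0,0,-0.3],"turn": [0,0,0],"gripper": -1},
  {"travel": [0,0,-0.6],"turn": [0,0,0],"gripper": -1},
  {"travel": [0,0,-0.6],"turn": [0,0,0],"gripper": -1},
  {"travel": [0,0,0],"turn": [0,0,0],"gripper": -1},
  {"travel": [0,0,0],"turn": [0,0,0],"gripper": -1},
])

```text
clock: 10.15
tool_pos: [0.5118, 0.141, 0.1318]
ee_rot: [0.929, 0.37, 0.001, 0.0]
contact_force: [-1.5, -0.2, -0.1]
gripper_width: 0.0913
gripper_force: 0.0
```

```bash
python3 - <<'E'
from h import *
import pickle
p=env.camera_params("wrist"); im=env.camera("wrist"); pickle.dump((p,im),open("w6.pkl","wb"))
o=env.get_obs(); pickle.dump(o,open("o6.pkl","wb")); Q=R.from_quat(o["ee_rot"]); M=Q.as_matrix(); t=o["tool_pos"]
print(o["clock"],o["qpos"].round(3),t,"heading",np.degrees(np.arctan2(M[1,0],M[0,0])),M[2].round(3),o["gripper_width"])
hsv=cv2.cvtColor(im,cv2.COLOR_RGB2HSV)
m=cv2.inRange(hsv,(12,120,60),(32,255,255)); n,l,st,ce=cv2.connectedComponentsWithStats(m)
for i in range(1,n):
    if st[i,4]>100: print("brass",ce[i].round(1),st[i])
g=cv2.cvtColor(im,cv2.COLOR_RGB2GRAY)
X=lambda x:M@(np.array([.1003-.1,-.0014,0]))
# predicted wrench frame: mouth at release TCP +(100.3,-1.4)
Tr=np.array([t[0],t[1]]); 
def W(x,y,z): q=M@np.array([.1003+x/1000,-.0014-y/1000,0]); return [t[0]+q[0],t[1]+q[1],.066+z/1000]
names=dict(fixtip=(18,-20,16),throatR=(-25,-20,16),throatL=(-25,20,16),rearL=(-77,25,16),rearR=(-77,-25,16),hstart=(-84,0,15),axis=(-51,0,26),tipA=(-40,0,45.7),nut=(-0.6,1.4,24))
u=proj(p,[W(*v) for v in names.values()])
for k,v in zip(names,u): print(k,v.round(1))
ul=proj(p,[[.5828,.2116,.09]])[0]; print("nut by world",ul)
print("col through throat", g[40:130,int(u[2][0])+10].tolist())
E
```

```text
10.2 [ 0.059  0.3    1.707 -0.     1.135  0.87 ] [0.51097375 0.14088374 0.13083406] heading 43.4848675892224 [-0.001 -0.    -1.   ] 0.09214898864693169
brass [254.1  74.4] [ 226   41   56   67 2664]
brass [256.4 151.3] [ 241  130   32   44 1250]
brass [426.7 285.9] [419 259  14  50 236]
brass [ 84.4 286.3] [ 80 261  14  48 217]
brass [266.3 319.5] [243 307  49  23 919]
fixtip [281.5  51.6]
throatR [280.4 111.9]
throatL [228.2 112. ]
rearL [223.7 177.8]
rearR [285.1 177.8]
hstart [254.4 185.8]
axis [254.3 147.5]
tipA [254.1 135. ]
nut [252.2  77. ]
nut by world [253.49516369  75.45489928]
col through throat [161, 162, 163, 166, 168, 168, 167, 167, 167, 152, 151, 163, 158, 124, 105, 102, 103, 108, 114, 122, 117, 92, 71, 67, 67, 68, 65, 70, 99, 134, 141, 140, 140, 141, 143, 142, 141, 140, 138, 136, 136, 135, 135, 134, 134, 134, 132, 130, 123, 113, 104, 98, 94, 91, 117, 156, 172, 167, 128, 75, 73, 116, 164, 179, 177, 174, 173, 176, 183, 185, 142, 111, 122, 138, 161, 168, 165, 162, 162, 160, 159, 160, 160, 162, 160, 157, 156, 158, 157, 154]
```

```bash
python3 - <<'E'
from h import *
import pickle
p,im=pickle.load(open("w6.pkl","rb")); g=cv2.cvtColor(im,cv2.COLOR_RGB2GRAY)
for v in (60,95,170,195,203): print("row",v,"u210:",g[v,205:305].tolist())
print("red stripe", [ (v,np.nonzero((im[v,:,0]>80)&(im[v,:,1]<50)&(im[v,:,2]<50))[0][[0,-1]].tolist()) for v in (200,205,208) if ((im[v,:,0]>80)&(im[v,:,1]<50)).any()])
print("col262 v120-150",im[120:190,256].tolist())
E
```

```text
row 60 u210: [160, 161, 165, 167, 150, 135, 113, 67, 56, 115, 168, 166, 164, 164, 164, 164, 164, 166, 166, 158, 143, 160, 165, 165, 155, 114, 68, 61, 65, 72, 81, 95, 104, 117, 133, 137, 138, 137, 139, 141, 145, 145, 146, 144, 142, 143, 143, 145, 146, 147, 146, 145, 144, 140, 139, 140, 141, 140, 139, 140, 138, 136, 137, 138, 131, 121, 114, 110, 106, 110, 151, 173, 178, 172, 170, 170, 126, 141, 58, 35, 65, 122, 138, 138, 174, 171, 169, 165, 162, 158, 158, 157, 157, 156, 155, 156, 158, 155, 143, 127]
row 95 u210: [168, 169, 171, 175, 172, 152, 127, 94, 47, 60, 126, 173, 172, 171, 171, 172, 173, 174, 175, 176, 177, 178, 160, 111, 72, 64, 79, 109, 132, 152, 169, 174, 172, 156, 124, 98, 91, 92, 93, 97, 102, 104, 106, 110, 113, 116, 117, 119, 122, 125, 126, 120, 115, 112, 111, 107, 104, 102, 99, 98, 97, 95, 111, 141, 172, 180, 180, 165, 141, 113, 83, 127, 177, 189, 189, 191, 152, 74, 48, 95, 124, 147, 173, 177, 174, 172, 169, 166, 165, 163, 162, 161, 161, 160, 162, 164, 155, 135, 120, 144]
row 170 u210: [103, 103, 103, 103, 103, 102, 103, 102, 102, 103, 102, 102, 102, 102, 103, 102, 102, 10
[... 1766 characters left out ...]
 141, 64], [91, 68, 34], [74, 56, 28], [78, 60, 28], [79, 60, 29], [78, 59, 30], [107, 81, 39], [166, 125, 58], [150, 112, 52], [125, 94, 46], [107, 81, 39], [180, 135, 60], [180, 135, 61], [177, 132, 60], [178, 133, 61], [178, 133, 61], [178, 133, 60], [170, 128, 58], [172, 129, 59], [175, 130, 60], [175, 130, 59], [174, 130, 59], [168, 126, 58], [129, 96, 45], [85, 65, 32], [82, 62, 31], [86, 65, 32], [87, 66, 32], [88, 67, 31], [89, 67, 33], [89, 68, 33], [86, 65, 31], [70, 59, 42], [73, 74, 75], [74, 74, 73], [73, 73, 72], [73, 72, 71], [74, 73, 72], [72, 72, 72], [73, 73, 73], [73, 72, 72], [73, 73, 71], [66, 65, 64], [30, 31, 30], [18, 16, 16], [19, 19, 18], [18, 18, 18], [20, 20, 19]]
```

```bash
python3 - <<'E'
from h import *
import pickle
p,_=pickle.load(open("w6.pkl","rb")); o=pickle.load(open("o6.pkl","rb"));M=R.from_quat(o["ee_rot"]).as_matrix();t=o["tool_pos"]
def v(dx,dz): q=M@np.array([.101+(-51+dx)/1000,-.0002,0]); return proj(p,[[t[0]+q[0],t[1]+q[1],.066+(26+dz)/1000]])[0][1].round(1)
for th in (10,15,20,25,30,35):
    out=[]
    for k in (0,-120,120):
        a=np.radians(th+k); d=np.array([np.sin(a),np.cos(a)]); n=np.array([np.cos(a),-np.sin(a)])
        out.append([v(*(23*d+2.5*n)),v(*(23*d-2.5*n)),v(*(4*d-2.5*n))])
    print(th,"A tip front/back, base back; B; C",out)
E
```

```text
10 A tip front/back, base back; B; C [[np.float64(141.2), np.float64(148.7), np.float64(149.7)], [np.float64(174.0), np.float64(170.6), np.float64(149.7)], [np.float64(123.8), np.float64(119.9), np.float64(140.2)]]
15 A tip front/back, base back; B; C [[np.float64(138.2), np.float64(145.7), np.float64(149.2)], [np.float64(175.0), np.float64(172.1), np.float64(150.2)], [np.float64(125.7), np.float64(121.4), np.float64(140.3)]]
20 A tip front/back, base back; B; C [[np.float64(135.3), np.float64(142.6), np.float64(148.7)], [np.float64(175.9), np.float64(173.4), np.float64(150.6)], [np.float64(127.6), np.float64(123.0), np.float64(140.4)]]
25 A tip front/back, base back; B; C [[np.float64(132.5), np.float64(139.6), np.float64(148.2)], [np.float64(176.6), np.float64(174.6), np.float64(151.0)], [np.float64(129.7), np.float64(124.8), np.float64(140.5)]]
30 A tip front/back, base back; B; C [[np.float64(129.9), np.float64(136.7), np.float64(147.6)], [np.float64(177.0), np.float64(175.5), np.float64(151.4)], [np.float64(131.9), np.float64(126.7), np.float64(140.7)]]
35 A tip front/back, base back; B; C [[np.float64(127.4), np.float64(133.8), np.float64(147.0)], [np.float64(177.2), np.float64(176.3), np.float64(151.7)], [np.float64(134.1), np.float64(128.7), np.float64(140.9)]]
```

jog_arm([
  {"travel": [0.25,-0.36,0],"turn": [0,0,0],"gripper": -1},
  {"travel": [0.25,-0.36,0],"turn": [0,0,0],"gripper": -1},
  {"travel": [0.25,-0.36,0],"turn": [0,0,0],"gripper": -1},
  {"travel": [0,0,0.3],"turn": [0,0,0],"gripper": -1},
  {"travel": [0,0,0.2],"turn": [0,0,0],"gripper": -1},
  {"travel": [0,0,0.13],"turn": [0,0,0],"gripper": -1},
  {"travel": [0,0,0],"turn": [0,0,0],"gripper": -1},
  {"travel": [0,0,0],"turn": [0,0,0],"gripper": -1},
])

```text
clock: 11.0
tool_pos: [0.5016, 0.2055, 0.0996]
ee_rot: [0.929, 0.37, -0.0, 0.0]
contact_force: [0.3, -0.3, 0.1]
gripper_width: 0.0926
gripper_force: 0.0
```

No contact so far. Pushing wing A forward.

jog_arm([
  {"travel": [0.08,0,0],"turn": [0,0,0],"gripper": -1},
  {"travel": [0.08,0,0],"turn": [0,0,0],"gripper": -1},
  {"travel": [0.08,0,0],"turn": [0,0,0],"gripper": -1},
])

```text
clock: 11.3
tool_pos: [0.5084, 0.2123, 0.0998]
ee_rot: [0.929, 0.37, -0.003, 0.001]
contact_force: [-6.7, -8.7, 2.3]
gripper_width: 0.0932
gripper_force: 4.9
```

jog_arm([
  {"travel": [0.08,0,0],"turn": [0,0,0],"gripper": -1},
  {"travel": [0.08,0,0],"turn": [0,0,0],"gripper": -1},
  {"travel": [0.08,0,0],"turn": [0,0,0],"gripper": -1},
  {"travel": [0,0,0],"turn": [0,0,0],"gripper": -1},
])

```text
clock: 11.7
tool_pos: [0.52, 0.2227, 0.1006]
ee_rot: [0.929, 0.37, 0.001, 0.0]
contact_force: [-1.5, -2.3, 2.0]
gripper_width: 0.093
gripper_force: 1.9
```

```bash
cat > look.py <<'E'
from h import *
import sys,pickle
p=env.camera_params("wrist"); im=env.camera("wrist"); o=env.get_obs(); pickle.dump((p,im,o),open(sys.argv[1],"wb"))
M=R.from_quat(o["ee_rot"]).as_matrix();t=o["tool_pos"]
print(o["clock"],t,"head",np.degrees(np.arctan2(M[1,0],M[0,0])).round(2),o["contact_force"].round(1))
hsv=cv2.cvtColor(im,cv2.COLOR_RGB2HSV); g=hsv[...,2]
m=cv2.inRange(hsv,(12,120,50),(32,255,255)); n,l,st,ce=cv2.connectedComponentsWithStats(m)
for i in range(1,n):
    if st[i,4]>60 and st[i,1]<240:
        print("brass",ce[i].round(1),st[i]); 
# nut expected & handle axis (dark pixels on light), on z=.081
d=cv2.inRange(hsv,(0,0,0),(180,255,48)); 
print("nut tool mm",(M.T@(np.array([.5828,.2116,.09])-t)*1000).round(1))
E
python3 look.py w7.pkl
```

```text
11.75 [0.51993943 0.22269481 0.10059749] head 43.49 [-1.4 -0.8  4.2]
brass [241. 129.] [237 118  11  26  95]
brass [332.3 166.2] [ 300  133   65   68 3193]
brass [328.1 240.6] [312 211  43  58 802]
nut tool mm [37.9 51.3 10.7]
```

jog_arm([
  {"travel": [0,0,0.06],"turn": [0,0,0],"gripper": -1},
  {"travel": [0,0,0.06],"turn": [0,0,0],"gripper": -1},
  {"travel": [0,0,0.06],"turn": [0,0,0],"gripper": -1},
  {"travel": [0,0,0],"turn": [0,0,0],"gripper": -1},
])

```text
clock: 12.15
tool_pos: [0.5215, 0.2236, 0.0929]
ee_rot: [0.929, 0.371, 0.003, 0.0]
contact_force: [0.7, 2.8, 10.8]
gripper_width: 0.093
gripper_force: 6.9
```

The finger reached the lugs' height, so wing A is now about flat. Going behind wing B.

jog_arm([
  {"travel": [0,0,-0.3],"turn": [0,0,0],"gripper": -1},
  {"travel": [0,-0.04,-0.35],"turn": [0,0,0],"gripper": -1},
  {"travel": [-0.35,0,0],"turn": [0,0,0],"gripper": -1},
  {"travel": [-0.4,0,0],"turn": [0,0,0],"gripper": -1},
  {"travel": [0,0,0],"turn": [0,0,0],"gripper": -1},
])

```text
clock: 12.65
tool_pos: [0.4882, 0.1972, 0.1226]
ee_rot: [0.929, 0.37, -0.001, -0.0]
contact_force: [-0.2, -0.0, 0.5]
gripper_width: 0.0929
gripper_force: 0.0
```

```bash
python3 look.py w8.pkl; python3 - <<'E'
from h import *
import pickle
p,im,o=pickle.load(open("w8.pkl","rb"))
cv2.imwrite("pics/w8.png",cv2.resize(cv2.cvtColor(im,cv2.COLOR_RGB2BGR)[0:300,170:470],(600,600),interpolation=cv2.INTER_CUBIC))
E
```

```text
12.7 [0.48954982 0.19780583 0.12291986] head 43.44 [-0.1  1.3 -0.4]
brass [334.4 105.2] [ 306   72   58   66 2781]
brass [302.9 106.5] [302  92   3  30  77]
brass [334.3 169.8] [ 314  144   42   50 1570]
nut tool mm [77.2 54.1 32.8]
```

View pics/w8.png

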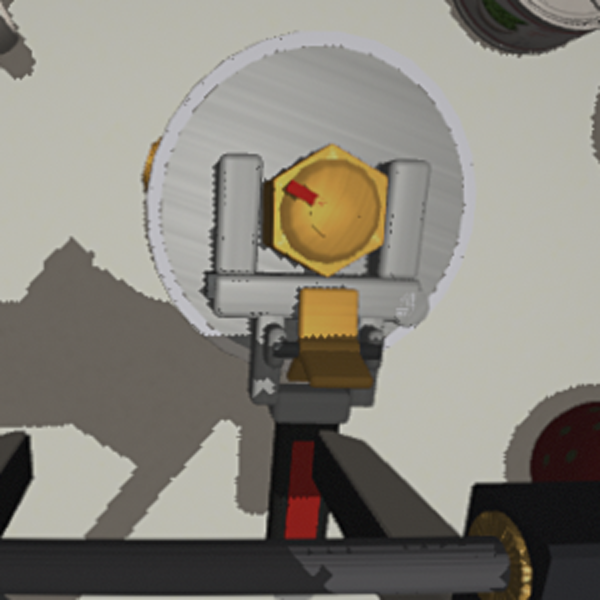

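The picture shows the nut in the jaws at (330,210), moving jaw already close to it and wing A flat. Wing B leans back at (337,372), with the finger behind it. Now lowering and pushing wing B.

jog_arm([
  {"travel": [0,0,0.25],"turn": [0,0,0],"gripper": -1},
  {"travel": [0,0,0.19],"turn": [0,0,0],"gripper": -1},
  {"travel": [0.08,0,0],"turn": [0,0,0],"gripper": -1},
  {"travel": [0.08,0,0],"turn": [0,0,0],"gripper": -1},
  {"travel": [0.08,0,0],"turn": [0,0,0],"gripper": -1},
  {"travel": [0.08,0,0],"turn": [0,0,0],"gripper": -1},
])

```text
clock: 13.3
tool_pos: [0.5017, 0.2089, 0.1014]
ee_rot: [0.929, 0.37, -0.001, 0.0]
contact_force: [-4.3, -3.5, 3.0]
gripper_width: 0.0931
gripper_force: 2.5
```

jog_arm([
  {"travel": [0.06,0,0],"turn": [0,0,0],"gripper": -1},
  {"travel": [0.04,0,0],"turn": [0,0,0],"gripper": -1},
])

```text
clock: 13.5
tool_pos: [0.5045, 0.2116, 0.1016]
ee_rot: [0.929, 0.37, -0.002, 0.001]
contact_force: [-7.4, -6.6, 6.0]
gripper_width: 0.093
gripper_force: 5.7
```

```bash
python3 look.py w9.pkl
```

```text
13.55 [0.50461714 0.21162311 0.10153814] head 43.48 [-6.9 -6.6  4.7]
brass [243.5 105.5] [240  94  10  26  82]
brass [339.4 138.2] [ 308  104   64   70 3264]
brass [337.5 207.6] [ 319  190   47   48 1092]
nut tool mm [56.8 53.8 11.3]
```

jog_arm([
  {"travel": [0.05,0,0],"turn": [0,0,0],"gripper": -1},
  {"travel": [0.04,0,0],"turn": [0,0,0],"gripper": -1},
  {"travel": [0,0,0],"turn": [0,0,0],"gripper": -1},
])

```text
clock: 13.85
tool_pos: [0.5069, 0.2138, 0.1012]
ee_rot: [0.929, 0.37, -0.003, 0.001]
contact_force: [-7.1, -8.4, 6.1]
gripper_width: 0.093
gripper_force: 6.3
```

```bash
python3 look.py w10.pkl
```

```text
13.9 [0.50684747 0.21380841 0.10122363] head 43.47 [-7.2 -7.8  5.2]
brass [243.6 109.4] [240  98  10  26  85]
brass [339.  143.1] [ 308  109   63   70 3251]
brass [337.  212.3] [319 198  46  49 844]
nut tool mm [53.7 53.9 10.9]
```

jog_arm([
  {"travel": [0.05,0,0],"turn": [0,0,0],"gripper": -1},
  {"travel": [0.05,0,0],"turn": [0,0,0],"gripper": -1},
  {"travel": [0,0,0],"turn": [0,0,0],"gripper": -1},
])

```text
clock: 14.2
tool_pos: [0.5092, 0.2168, 0.1007]
ee_rot: [0.929, 0.37, -0.004, 0.001]
contact_force: [-9.8, -9.2, 5.8]
gripper_width: 0.093
gripper_force: 6.8
```

```bash
python3 look.py w11.pkl; python3 - <<'E'
from h import *
import pickle
# gap between moving jaw and nut: brightness row through nut centre, wrench frame row
for f in ("w8.pkl","w11.pkl"):
    p,im,o=pickle.load(open(f,"rb")); M=R.from_quat(o["ee_rot"]).as_matrix();t=o["tool_pos"]
    c=np.array([.5828,.2116,.082])
    for s in (-8,0,8):
        pts=[c+M[:,0]*s/1000+M[:,1]*y/1000 for y in np.arange(-44,40,1.)]
        uv=np.round(proj(p,pts)).astype(int)
        print(f,s,[int(im[v,u].max()) if im[v,u].max()-im[v,u].min()<40 else -int(im[v,u].max()) for u,v in uv])
E
```

```text
14.25 [0.50921467 0.21681888 0.10074549] head 43.45 [-9.7 -9.5  6. ]
brass [244.6 113.8] [241 102  10  27  89]
brass [339.7 148.7] [ 308  116   64   68 3195]
brass [336.7 216.5] [317 203  46  52 811]
nut tool mm [49.9 54.4 10.2]
w8.pkl -8 [178, 179, 141, 88, 46, 69, 111, 114, 157, 167, 163, 161, 161, 162, 163, 161, 158, 158, 138, 129, 107, 69, 57, 51, 49, 48, -191, -192, -189, -190, -176, -123, -123, -125, -128, -157, -171, -176, -178, -178, -180, -178, -178, -180, -148, -158, -178, -177, -176, -175, -176, -173, -169, -170, -169, -165, -166, -168, -164, -164, -156, -128, -140, -179, -190, -188, -190, -183, 125, 144, 163, 162, 160, 156, 150, 148, 147, 144, 143, 144, 134, 125, 136, 145]
w8.pkl 0 [174, 177, 180, 121, 57, 46, 121, 143, 165, 168, 165, 161, 161, 161, 161, 159, 159, 157, 159, 148, 85, 74, 51, 50, 50, -71, -195, -196, -127, -122, -127, -134, -151, -177, -184, -188, -188, -188, -188, -152, -187, -188, -188, -188, -188, -188, -187, -188, -187, -188, -187, -187, -187, -187, -185, -182, -170, -160, -169, -168, -167, -169, -164, -150, -133, -190, -190, -143, 122, 127, 110, 164, 1
[... 1224 characters left out ...]
-156, -154, -185, -191, -190, -191, -190, -189, -190, -190, -186, -185, -181, -179, -178, -175, -172, -174, -174, -169, -170, -163, -142, -135, -188, -177, 162, 159, 157, 154, 151, 150, 149, 146, 145, 145, 138, 125, 142, 142, 140, 141]
w11.pkl 8 [173, 174, 178, 178, 181, 181, 81, 49, 57, 121, 143, 172, 174, 167, 165, 162, 162, 162, 162, 158, 157, 153, 141, 72, 47, -64, -170, -196, -189, -91, -72, -141, -153, -150, -150, -149, -139, -188, -194, -190, -190, -190, -190, -191, -191, -191, -190, -190, -191, -190, -189, -188, -180, -177, -177, -175, -175, -173, -172, -175, -168, -148, -140, -160, -188, -190, -191, 155, 166, 164, 162, 157, 152, 151, 146, 145, 145, 145, 139, 130, 143, 147, 146, 146]
```

```bash
python3 - <<'E'
from h import *
import pickle
for f in ("w8.pkl","w11.pkl"):
    p,im,o=pickle.load(open(f,"rb")); M=R.from_quat(o["ee_rot"]).as_matrix();t=o["tool_pos"]
    c=np.array([.5828,.2116,0])
    def W(x,y,z): return c+M[:,0]*x/1000-M[:,1]*y/1000+np.array([0,0,.066+z/1000])
    for n,y,z,xs in (("throat",15,16,np.arange(-15,-50,-1.)),("throatR",-15,16,np.arange(-15,-50,-1.)),("wing",0,49,np.arange(-20,-85,-1.))):
        uv=np.round(proj(p,[W(x,y-(2 if n=="wing" else 0),z) for x in xs])).astype(int)
        print(f,n,[(int(x),int(im[v,u].max())*(1 if im[v,u].max()-im[v,u].min()<30 else -1)) for x,(u,v) in zip(xs,uv)])
p,im,o=pickle.load(open("w11.pkl","rb")); M=R.from_quat(o["ee_rot"]).as_matrix();t=o["tool_pos"]
def xat(dx,dz): # apparent x on plane z=49 of a wheel point (axis at x=-51+1)
    X=W(-50+dx,-2,26+dz); cam=p["T"][:3,3]; s=(.115-cam[2])/(X[2]-cam[2]); Y=cam+s*(X-cam); return round(float((Y-c)@M[:,0])*1000,1)
for th in (20,30,40,50,60):
    a=np.radians(th); d=np.array([np.sin(a),np.cos(a)]); n=np.array([np.cos(a),-np.sin(a)])
    print(th,"tip front",xat(*(23*d+2.5*n)),"tip back",xat(*(23*d-2.5*n)),"A tip",xat(*(23*np.array([np.sin(a+2.094),np.cos(a+2.094)]))))
E
```

```text
w8.pkl throat [(-15, 55), (-16, 102), (-17, 159), (-18, 171), (-19, 165), (-20, 167), (-21, 173), (-22, 45), (-23, 101), (-24, 130), (-25, 170), (-26, 174), (-27, 172), (-28, 169), (-29, 167), (-30, 165), (-31, 164), (-32, 164), (-33, 161), (-34, 154), (-35, 154), (-36, 152), (-37, 128), (-38, 149), (-39, 156), (-40, 156), (-41, 58), (-42, 51), (-43, 93), (-44, 124), (-45, 130), (-46, 139), (-47, 140), (-48, 74), (-49, 57)]
w8.pkl throatR [(-15, -168), (-16, 152), (-17, 153), (-18, 156), (-19, 155), (-20, 153), (-21, 156), (-22, 108), (-23, 65), (-24, 127), (-25, 140), (-26, 152), (-27, 156), (-28, 148), (-29, -156), (-30, -160), (-31, -159), (-32, -156), (-33, -153), (-34, -154), (-35, -159), (-36, -161), (-37, -147), (-38, -178), (-39, -182), (-40, -179), (-41, -178), (-42, -176), (-43, -180), (-44, -181), (-45, -170), (-46, -100), (-47, -84), (-48, -77), (-49, -85)]
w8.pkl wing [(-20, 102), (-21, 128), (-22, 155), (-23, -135), (-24, -146), (-25, -182), (-26, -181), (-27, -180), (-28, -179), (-29, -184), (-30, -187), (-31, -182), (-32, -184), (-33, -188), (-34, -188), (-35, -186), 
[... 1657 characters left out ...]
42, 66), (-43, 66), (-44, 66), (-45, 66), (-46, 67), (-47, 67), (-48, 65), (-49, 67), (-50, 66), (-51, 66), (-52, 64), (-53, 51), (-54, 39), (-55, 26), (-56, 16), (-57, 18), (-58, 18), (-59, 16), (-60, 18), (-61, 17), (-62, 16), (-63, 16), (-64, 17), (-65, 15), (-66, 18), (-67, 19), (-68, 18), (-69, 17), (-70, 17), (-71, 30), (-72, 31), (-73, 34), (-74, 50), (-75, 61), (-76, 48), (-77, 61), (-78, 64), (-79, 69), (-80, 72), (-81, 72), (-82, 78), (-83, 77), (-84, 76)]
20 tip front -39.9 tip back -45.4 A tip -23.0
30 tip front -35.7 tip back -41.0 A tip -25.0
40 tip front -31.7 tip back -36.7 A tip -27.4
50 tip front -28.2 tip back -32.6 A tip -30.1
60 tip front -25.2 tip back -29.0 A tip -33.0
```

jog_arm([
  {"travel": [0.05,0,0.03],"turn": [0,0,0],"gripper": -1},
  {"travel": [0.04,0,0.02],"turn": [0,0,0],"gripper": -1},
  {"travel": [0,0,0],"turn": [0,0,0],"gripper": -1},
])

```text
clock: 14.55
tool_pos: [0.5112, 0.2188, 0.0992]
ee_rot: [0.929, 0.37, -0.006, 0.001]
contact_force: [-17.2, -14.2, 16.5]
gripper_width: 0.093
gripper_force: 12.6
```

```bash
python3 look.py w12.pkl; cat > jaw.py <<'E'
from h import *
import pickle,sys
for f in sys.argv[1:]:
    p,im,o=pickle.load(open(f,"rb")); M=R.from_quat(o["ee_rot"]).as_matrix()
    c=np.array([.5828,.2116,0])
    W=lambda x,y,z:c+M[:,0]*x/1000-M[:,1]*y/1000+np.array([0,0,.066+z/1000])
    xs=np.arange(-20,-60,-.5); uv=np.round(proj(p,[W(x,-2,49) for x in xs])).astype(int)
    print(f,"wing",[(float(x),int(im[v,u].max())) for x,(u,v) in zip(xs,uv) if int(im[v,u].max())-int(im[v,u].min())>=25][::1])
    for s in (12,16):
        ys=np.arange(60,-50,-1.); uv=np.round(proj(p,[W(s,y,16) for y in ys])).astype(int)
        print("x",s,[(int(y),int(im[v,u].max())*(1 if int(im[v,u].max())-int(im[v,u].min())<40 else -1)) for y,(u,v) in zip(ys,uv)])
E
python3 jaw.py w12.pkl
```

```text
14.6 [0.51125874 0.21878225 0.09926047] head 43.44 [-16.5 -13.3  16.6]
brass [244.8 116.9] [241 105  10  27  97]
brass [339.9 153.2] [ 309  120   64   69 3271]
brass [336.3 220.9] [317 203  44  58 807]
nut tool mm [47.1 54.4  8.6]
w12.pkl wing [(-23.0, 74), (-23.5, 85), (-24.0, 91), (-24.5, 91), (-25.0, 93), (-25.5, 92), (-26.0, 86), (-26.5, 79), (-27.0, 79), (-27.5, 81), (-28.0, 79), (-28.5, 79), (-29.0, 79), (-29.5, 79), (-30.0, 81), (-30.5, 80), (-31.0, 77), (-31.5, 78), (-32.0, 78), (-32.5, 80), (-33.0, 79), (-33.5, 74), (-34.0, 74)]
x 12 [(60, 194), (59, 154), (58, 170), (57, 171), (56, 173), (55, 175), (54, 178), (53, 178), (52, 180), (51, 179), (50, 180), (49, 180), (48, 178), (47, 177), (46, 175), (45, 175), (44, 173), (43, 173), (42, 173), (41, 174), (40, 173), (39, 176), (38, 115), (37, 58), (36, 78), (35, 111), (34, 154), (33, 172), (32, 174), (31, 171), (30, 164), (29, 164), (28, 163), (27, 164), (26, 161), (25, 160), (24, 158), (23, 158), (22, 139), (21, 129), (20, 55), (19, 59), (18, 58), (17, -75), (16, -166), (15, -187), (14, -194), (13, -193), (12, -194), (11, -191),
[... 1280 characters left out ...]
, (9, -183), (8, -193), (7, -194), (6, -188), (5, -165), (4, -156), (3, -138), (2, -140), (1, -146), (0, -146), (-1, -142), (-2, -140), (-3, -142), (-4, -143), (-5, -144), (-6, -143), (-7, -140), (-8, -137), (-9, -152), (-10, -167), (-11, -190), (-12, -194), (-13, -191), (-14, -172), (-15, -87), (-16, 50), (-17, 42), (-18, 43), (-19, 75), (-20, 100), (-21, 121), (-22, 134), (-23, 167), (-24, 168), (-25, 165), (-26, 156), (-27, 154), (-28, 150), (-29, 149), (-30, 145), (-31, 145), (-32, 145), (-33, 132), (-34, 130), (-35, 142), (-36, 144), (-37, 143), (-38, 143), (-39, 143), (-40, 143), (-41, 143), (-42, 144), (-43, 142), (-44, 141), (-45, 141), (-46, 142), (-47, 143), (-48, 145), (-49, 143)]
```

jog_arm([
  {"travel": [-0.15,0,0],"turn": [0,0,0],"gripper": -1},
  {"travel": [-0.1,0,-0.3],"turn": [0,0,0],"gripper": -1},
  {"travel": [-0.2,0,-0.4],"turn": [0,0,0],"gripper": -1},
  {"travel": [-0.3,0.55,0],"turn": [0,0,0],"gripper": -1},
  {"travel": [-0.3,0.55,0],"turn": [0,0,0],"gripper": -1},
  {"travel": [0,0,0],"turn": [0,0,0],"gripper": -1},
  {"travel": [0,0,0],"turn": [0,0,0],"gripper": -1},
])

```text
clock: 15.3
tool_pos: [0.5166, 0.1461, 0.135]
ee_rot: [0.929, 0.37, 0.001, 0.0]
contact_force: [-0.6, -0.4, 0.5]
gripper_width: 0.093
gripper_force: 0.0
```

```bash
python3 look.py w13.pkl;  python3 jaw.py w13.pkl; python3 - <<'E'
from h import *
import pickle
p,im,o=pickle.load(open("w13.pkl","rb")); M=R.from_quat(o["ee_rot"]).as_matrix();t=o["tool_pos"]
# handle edges at z=81mm for tool x=-.. rows; red and dark
hsv=cv2.cvtColor(im,cv2.COLOR_RGB2HSV)
for v in (192,198,204,208):
    r=im[v,200:330].max(1); d=np.nonzero(r<48)[0]; d=d+200
    a=plane(p,[(d.min()-.5,v),(d.max()+.5,v)],.081); print(v,d.min(),d.max(),((a-t)@M*1000)[:,:2].round(1).tolist())
col=im[170:200,257].max(1); print(col.tolist())
E
```

```text
15.35 [0.51617421 0.14662613 0.13466809] head 43.45 [0.3 0.4 1. ]
brass [254.3  85.1] [ 227   53   54   64 2490]
brass [255.2 153.8] [ 240  127   31   55 1522]
nut tool mm [93.  -1.4 44.8]
w13.pkl wing [(-20.0, 162), (-20.5, 162), (-21.0, 115), (-28.5, 140), (-29.0, 140), (-29.5, 178), (-30.0, 194), (-30.5, 191), (-31.0, 191), (-31.5, 158), (-32.0, 146), (-32.5, 146), (-33.0, 146), (-33.5, 146), (-34.0, 145), (-34.5, 144), (-35.0, 144), (-35.5, 148), (-36.0, 149), (-36.5, 145), (-37.0, 145), (-37.5, 142), (-38.0, 148), (-38.5, 146), (-39.0, 146), (-39.5, 146), (-40.0, 142), (-40.5, 145), (-41.0, 145), (-41.5, 142), (-42.0, 140), (-42.5, 140), (-43.0, 143), (-43.5, 161), (-44.0, 193), (-44.5, 193), (-45.0, 194), (-45.5, 192), (-46.0, 175), (-46.5, 175), (-47.0, 154), (-47.5, 134), (-48.0, 134), (-48.5, 167), (-49.0, 167), (-49.5, 170), (-50.0, 170), (-50.5, 170), (-51.0, 173), (-51.5, 173), (-52.0, 171), (-52.5, 166), (-53.0, 171), (-53.5, 171), (-54.0, 176), (-54.5, 177), (-55.0, 177), (-55.5, 151), (-56.0, 98), (-56.5, 88), (-57.0, 88), (-57.5, 92), (-58.0, 93), (-58.5, 93), (-59.0,
[... 2167 characters left out ...]
 -182), (-16, -173), (-17, 174), (-18, 177), (-19, 77), (-20, 102), (-21, 126), (-22, 128), (-23, 172), (-24, 170), (-25, 168), (-26, 161), (-27, 159), (-28, 159), (-29, 156), (-30, 155), (-31, 155), (-32, 158), (-33, 150), (-34, 132), (-35, 129), (-36, 171), (-37, 170), (-38, 167), (-39, 167), (-40, 168), (-41, 169), (-42, 171), (-43, 172), (-44, 171), (-45, 170), (-46, 168), (-47, 167), (-48, 164), (-49, 163)]
192 242 270 [[9.3, -12.2], [9.3, 12.3]]
198 242 270 [[4.0, -12.2], [4.0, 12.3]]
204 243 271 [[-1.4, -11.5], [-1.4, 13.3]]
208 243 271 [[-5.0, -11.5], [-5.0, 13.3]]
[92, 93, 93, 94, 96, 96, 96, 96, 94, 89, 79, 67, 73, 73, 73, 73, 73, 73, 67, 40, 18, 18, 23, 19, 22, 22, 21, 19, 43, 73]
```

The jaw edges read about y=+20 and y=-19.5 around the 40 mm nut, so the jaws are snug, centred and unturned. Gripping the handle again.

jog_arm([
  {"travel": [-0.1,0,0.5],"turn": [0,0,0],"gripper": -1},
  {"travel": [0,0,0.6],"turn": [0,0,0],"gripper": -1},
  {"travel": [0,0,0.47],"turn": [0,0,0],"gripper": -1},
  {"travel": [0,0,0],"turn": [0,0,0],"gripper": 1},
  {"travel": [0,0,0],"turn": [0,0,0],"gripper": 1},
  {"travel": [0,0,0],"turn": [0,0,0],"gripper": 1},
  {"travel": [0,0,0],"turn": [0,0,0],"gripper": 1},
  {"travel": [0,0,0],"turn": [0,0,0],"gripper": 1},
  {"travel": [0,0,0],"turn": [0,0,0],"gripper": 1},
  {"travel": [0,0,0],"turn": [0,0,0],"gripper": 1},
  {"travel": [0,0,0],"turn": [0,0,0],"gripper": 1},
  {"travel": [0,0,0],"turn": [0,0,0],"gripper": 1},
  {"travel": [0,0,0],"turn": [0,0,0],"gripper": 1},
  {"travel": [0,0,0],"turn": [0,0,0],"gripper": 1},
], force=25)

```text
clock: 16.75
tool_pos: [0.512, 0.1423, 0.0555]
ee_rot: [0.929, 0.371, -0.0, 0.0]
contact_force: [0.4, -1.7, 1.0]
gripper_width: 0.0258
gripper_force: 25.0
```

jog_arm([
  {"travel": [0.005,-0.137,0],"turn": [0,0,0.5],"gripper": 1},
  {"travel": [0.005,-0.137,0],"turn": [0,0,0.5],"gripper": 1},
  {"travel": [0.005,-0.137,0],"turn": [0,0,0.5],"gripper": 1},
  {"travel": [0,0,0],"turn": [0,0,0],"gripper": 1},
])

```text
clock: 17.15
tool_pos: [0.4988, 0.1593, 0.0554]
ee_rot: [0.963, 0.271, -0.0, -0.0]
contact_force: [-2.3, -1.4, 2.3]
gripper_width: 0.0256
gripper_force: 25.0
```

```bash
cat > st.py <<'E'
from h import *
o=env.get_obs();M=R.from_quat(o["ee_rot"]).as_matrix();t=o["tool_pos"]
print(o["clock"],t.round(4),"head",np.degrees(np.arctan2(M[1,0],M[0,0])).round(1),"F tool",(M.T@o["contact_force"]).round(1),"T",o["torque"].round(2),"q",o["qpos"].round(2),o["gripper_width"])
print("nut tool",(M.T@(np.array([.5828,.2116,.074])-t)*1000).round(1))
E
python3 st.py
```

```text
17.15 [0.4988 0.1593 0.0554] head 31.5 F tool [-2.7  0.  -2.3] T [-0.23  0.3  -0.27] q [ 0.1   0.38  1.8  -0.    0.96  1.12] 0.02557698822959025
nut tool [ 98.9  -0.7 -18.6]
```

jog_arm([
  {"travel": [0.005,-0.137,0],"turn": [0,0,0.5],"gripper": 1},
  {"travel": [0.005,-0.137,0],"turn": [0,0,0.5],"gripper": 1},
  {"travel": [0.005,-0.137,0],"turn": [0,0,0.5],"gripper": 1},
  {"travel": [0.005,-0.137,0],"turn": [0,0,0.5],"gripper": 1},
  {"travel": [0.005,-0.137,0],"turn": [0,0,0.5],"gripper": 1},
  {"travel": [0.005,-0.137,0],"turn": [0,0,0.5],"gripper": 1},
  {"travel": [0,0,0],"turn": [0,0,0],"gripper": 1},
])

```text
clock: 17.85
tool_pos: [0.4851, 0.1979, 0.0554]
ee_rot: [0.998, 0.066, -0.001, -0.0]
contact_force: [-4.4, -0.7, 3.3]
gripper_width: 0.0256
gripper_force: 25.0
```

```bash
python3 st.py; python3 - <<'E'
from h import *
im=env.camera("wrist");p=env.camera_params("wrist")
c=np.array([.5828,.2116])
hsv=cv2.cvtColor(im,cv2.COLOR_RGB2HSV); red=cv2.inRange(hsv,(0,180,80),(6,255,255))|cv2.inRange(hsv,(172,180,80),(180,255,255)); u0=proj(p,[[*c,.094]])[0]
ys,xs=np.nonzero(red); k=np.hypot(xs-u0[0],ys-u0[1])<35; r=plane(p,np.c_[xs[k],ys[k]],.094)[:,:2]-c; print(k.sum(),"red ang",np.degrees(np.arctan2(*r.mean(0)[::-1])))
E
```

```text
17.85 [0.4851 0.1979 0.0554] head 7.6 F tool [-4.5  0.1 -3.3] T [-0.1   0.58 -0.28] q [0.17 0.38 1.8  0.   0.96 1.61] 0.02561043602287213
nut tool [ 98.6  -0.8 -18.7]
141 red ang 65.93512763235199
```

jog_arm([
  {"travel": [0.005,-0.137,0],"turn": [0,0,0.5],"gripper": 1},
  {"travel": [0.005,-0.137,0],"turn": [0,0,0.5],"gripper": 1},
  {"travel": [0,0,0],"turn": [0,0,0],"gripper": 1},
])

```text
clock: 18.2
tool_pos: [0.4842, 0.2114, 0.0554]
ee_rot: [1.0, -0.004, -0.001, 0.0]
contact_force: [-4.7, 0.5, 5.8]
gripper_width: 0.0255
gripper_force: 25.0
```

```bash
python3 st.py
```

```text
18.2 [0.4842 0.2114 0.0554] head -0.4 F tool [-4.7 -0.5 -5.8] T [-0.03  0.75 -0.14] q [0.2  0.39 1.79 0.   0.96 1.78] 0.025480645757000944
nut tool [ 98.5  -0.9 -18.8]
```

jog_arm([
  {"travel": [0.0,-0.137,0],"turn": [0,0,0.5],"gripper": 1},
  {"travel": [0,0,0],"turn": [0,0,0],"gripper": 1},
])

```text
clock: 18.4
tool_pos: [0.4845, 0.2181, 0.0554]
ee_rot: [0.999, -0.038, -0.001, 0.0]
contact_force: [-4.6, -0.5, 4.6]
gripper_width: 0.0258
gripper_force: 25.0
```

```bash
python3 st.py
```

```text
18.4 [0.4845 0.2181 0.0554] head -4.4 F tool [-4.6  0.9 -4.6] T [-0.01  0.69 -0.18] q [0.21 0.39 1.79 0.   0.96 1.86] 0.025789175737689993
nut tool [ 98.5  -1.  -18.7]
```

jog_arm([
  {"travel": [0.0,-0.137,0],"turn": [0,0,0.5],"gripper": 1},
  {"travel": [0,0,0],"turn": [0,0,0],"gripper": 1},
])

```text
clock: 18.6
tool_pos: [0.4853, 0.2249, 0.0554]
ee_rot: [0.997, -0.073, -0.0, -0.0]
contact_force: [-4.6, 0.6, 5.7]
gripper_width: 0.0256
gripper_force: 25.0
```

```bash
python3 st.py
```

```text
18.6 [0.4853 0.2249 0.0554] head -8.4 F tool [-4.7  0.1 -5.7] T [-0.01  0.76 -0.15] q [0.23 0.4  1.78 0.   0.97 1.94] 0.025645476225115472
nut tool [ 98.4  -1.  -18.7]
```

jog_arm([
  {"travel": [0.0,-0.137,0],"turn": [0,0,0.5],"gripper": 1},
  {"travel": [0,0,0],"turn": [0,0,0],"gripper": 1},
])

```text
clock: 18.8
tool_pos: [0.4865, 0.2317, 0.0554]
ee_rot: [0.994, -0.107, -0.0, -0.0]
contact_force: [-3.9, 0.4, 5.1]
gripper_width: 0.0259
gripper_force: 25.0
```

```bash
python3 st.py
```

```text
18.8 [0.4865 0.2317 0.0554] head -12.3 F tool [-3.9  0.5 -5.1] T [ 0.07  0.67 -0.17] q [0.24 0.4  1.77 0.   0.97 2.02] 0.025908739171388313
nut tool [ 98.4  -0.9 -18.7]
```

jog_arm([
  {"travel": [0.0,-0.1,0],"turn": [0,0,0.37],"gripper": 1},
  {"travel": [0,0,0],"turn": [0,0,0],"gripper": 1},
])

```text
clock: 19.0
tool_pos: [0.4873, 0.236, 0.0553]
ee_rot: [0.991, -0.133, -0.0, 0.0]
contact_force: [-5.1, -1.8, 6.0]
gripper_width: 0.0257
gripper_force: 25.0
```

```bash
python3 st.py
```

```text
19.0 [0.4873 0.236  0.0553] head -15.2 F tool [-4.4  3.1 -6. ] T [-0.27  0.71  0.04] q [ 0.25  0.41  1.76 -0.    0.97  2.08] 0.0257045103619318
nut tool [ 98.5  -1.5 -18.7]
```

jog_arm([
  {"travel": [0.0,-0.07,0],"turn": [0,0,0.25],"gripper": 1},
  {"travel": [0,0,0],"turn": [0,0,0],"gripper": 1},
  {"travel": [0,0,0],"turn": [0,0,0],"gripper": 1},
])

```text
clock: 19.3
tool_pos: [0.488, 0.2388, 0.0553]
ee_rot: [0.989, -0.149, -0.001, 0.001]
contact_force: [-5.7, -3.1, 4.6]
gripper_width: 0.0257
gripper_force: 25.0
```

```bash
python3 st.py
```

```text
19.3 [0.488  0.2388 0.0553] head -17.2 F tool [-4.6  4.6 -4.6] T [-0.58  0.75  0.15] q [ 0.25  0.41  1.76 -0.    0.98  2.12] 0.025736555751959392
nut tool [ 98.5  -1.9 -18.9]
```

jog_arm([
  {"travel": [0.0,-0.06,0],"turn": [0,0,0.2],"gripper": 1},
  {"travel": [0,0,0],"turn": [0,0,0],"gripper": 1},
  {"travel": [0,0,0],"turn": [0,0,0],"gripper": 1},
])

```text
clock: 19.6
tool_pos: [0.4889, 0.2414, 0.0552]
ee_rot: [0.987, -0.163, -0.001, 0.001]
contact_force: [-5.1, -5.2, 5.4]
gripper_width: 0.0262
gripper_force: 25.0
```

```bash
python3 st.py; python3 - <<'E'
from h import *
im=env.camera("wrist");p=env.camera_params("wrist")
c=np.array([.5828,.2116])
hsv=cv2.cvtColor(im,cv2.COLOR_RGB2HSV); red=cv2.inRange(hsv,(0,180,80),(6,255,255))|cv2.inRange(hsv,(172,180,80),(180,255,255)); u0=proj(p,[[*c,.094]])[0]
ys,xs=np.nonzero(red); k=np.hypot(xs-u0[0],ys-u0[1])<35; r=plane(p,np.c_[xs[k],ys[k]],.094)[:,:2]-c; print(k.sum(),"red ang",np.degrees(np.arctan2(*r.mean(0)[::-1])))
E
```

```text
19.6 [0.4889 0.2414 0.0552] head -18.8 F tool [-3.2  6.6 -5.4] T [-0.73  0.77  0.11] q [ 0.25  0.42  1.75 -0.    0.98  2.15] 0.02616410272851606
nut tool [ 98.4  -2.  -18.9]
192 red ang 44.67384900717872
```

jog_arm([
  {"travel": [0.0,-0.06,0],"turn": [0,0,0],"gripper": 1},
  {"travel": [0.0,-0.05,0],"turn": [0,0,0],"gripper": 1},
  {"travel": [0,0,0],"turn": [0,0,0],"gripper": 1},
])

```text
clock: 19.95
tool_pos: [0.4896, 0.2442, 0.0549]
ee_rot: [0.987, -0.163, -0.002, 0.003]
contact_force: [-7.4, -15.0, 8.6]
gripper_width: 0.0258
gripper_force: 25.3
```

```bash
python3 st.py; python3 - <<'E'
from h import *
im=env.camera("wrist");p=env.camera_params("wrist")
c=np.array([.5828,.2116])
hsv=cv2.cvtColor(im,cv2.COLOR_RGB2HSV); red=cv2.inRange(hsv,(0,180,80),(6,255,255))|cv2.inRange(hsv,(172,180,80),(180,255,255)); u0=proj(p,[[*c,.094]])[0]
ys,xs=np.nonzero(red); k=np.hypot(xs-u0[0],ys-u0[1])<35; r=plane(p,np.c_[xs[k],ys[k]],.094)[:,:2]-c; print(k.sum(),"red ang",np.degrees(np.arctan2(*r.mean(0)[::-1])))
E
```

```text
19.95 [0.4896 0.2442 0.0549] head -18.8 F tool [-2.2 16.7 -8.5] T [-2.36  1.09 -0.54] q [ 0.26  0.42  1.74 -0.01  0.98  2.16] 0.025847080871802045
nut tool [ 98.7   1.  -19.3]
200 red ang 44.46608830148543
```

The red line didn't move under 16.7 N at the handle, so the nut is at its hard stop. Relaxing, releasing and retreating.

jog_arm([
  {"travel": [0,0.08,0],"turn": [0,0,0],"gripper": 1},
  {"travel": [0,0,0],"turn": [0,0,0],"gripper": -1},
  {"travel": [0,0,0],"turn": [0,0,0],"gripper": -1},
  {"travel": [0,0,0],"turn": [0,0,0],"gripper": -1},
  {"travel": [0,0,0],"turn": [0,0,0],"gripper": -1},
  {"travel": [0,0,0],"turn": [0,0,0],"gripper": -1},
  {"travel": [0,0,-0.3],"turn": [0,0,0],"gripper": -1},
  {"travel": [0,0,-0.6],"turn": [0,0,0],"gripper": -1},
  {"travel": [0,0,-0.8],"turn": [0,0,0],"gripper": -1},
  {"travel": [0,0,0],"turn": [0,0,0],"gripper": -1},
  {"travel": [0,0,0],"turn": [0,0,0],"gripper": -1},
])

```text
clock: 21.1
tool_pos: [0.4908, 0.2445, 0.1413]
ee_rot: [0.986, -0.165, 0.001, -0.0]
contact_force: [-0.4, -0.4, 0.7]
gripper_width: 0.0929
gripper_force: 0.0
```

```bash
python3 st.py; python3 look.py w20.pkl; python3 - <<'E'
from h import *
import pickle
p,im,o=pickle.load(open("w20.pkl","rb"));t=o["tool_pos"]
c=np.array([.5828,.2116])
hsv=cv2.cvtColor(im,cv2.COLOR_RGB2HSV); red=cv2.inRange(hsv,(0,180,80),(6,255,255))|cv2.inRange(hsv,(172,180,80),(180,255,255)); u0=proj(p,[[*c,.094]])[0]
ys,xs=np.nonzero(red); k=np.hypot(xs-u0[0],ys-u0[1])<35; r=plane(p,np.c_[xs[k],ys[k]],.094)[:,:2]-c; print(k.sum(),"red ang",np.degrees(np.arctan2(*r.mean(0)[::-1])))
# handle heading via dark pixels
pts=[]
for v in range(185,212,3):
    d=np.nonzero(im[v,200:320].max(1)<48)[0]+200
    if len(d)>15: a=plane(p,[(d.min()-.5,v),(d.max()+.5,v)],.081)[:,:2]; pts.append(a.mean(0)); w=np.linalg.norm(a[0]-a[1])*1000; print(v,a.mean(0).round(4),w.round(1))
h=-13.7; x=np.array([np.cos(np.radians(h)),np.sin(np.radians(h))]); y=np.array([-x[1],x[0]])
for s in (12,16):
    ysr=np.arange(40,-41,-1.); uv=np.round(proj(p,[[*(c+x*s/1000+y*q/1000),.082] for q in ysr])).astype(int)
    print(s,[(int(q),int(im[v,u].max())*(1 if int(im[v,u].max())-int(im[v,u].min())<40 else -1)) for q,(u,v) in zip(ysr,uv)])
E
```

```text
21.1 [0.4908 0.2445 0.1413] head -19.0 F tool [-0.3  0.5 -0.7] T [ 0.02  0.05 -0.02] q [ 0.26  0.32  1.65 -0.    1.17  2.16] 0.092874708943391
nut tool [97.5  1.1 67.5]
21.15 [0.48983266 0.24418183 0.14008315] head -19.05 [0.2 0.7 0.5]
brass [258.7  78.5] [ 231   47   55   63 2435]
brass [258.9 149.2] [ 245  127   30   47 1277]
brass [484.8 197.4] [ 456  173   56   49 2211]
nut tool mm [98.5  0.4 50.1]
88 red ang 45.843756544060845
185 [0.5024 0.2394] 24.1
188 [0.4998 0.2403] 24.2
12 [(40, 162), (39, 162), (38, 165), (37, 162), (36, 128), (35, 110), (34, 142), (33, 150), (32, 153), (31, 150), (30, 150), (29, 152), (28, 156), (27, 160), (26, 161), (25, 163), (24, 165), (23, 157), (22, 136), (21, -146), (20, -187), (19, -187), (18, -182), (17, -168), (16, -150), (15, -149), (14, -148), (13, -136), (12, -146), (11, -156), (10, -164), (9, -171), (8, -173), (7, -178), (6, -184), (5, -183), (4, -183), (3, -181), (2, -183), (1, -183), (0, -184), (-1, -184), (-2, -183), (-3, -181), (-4, -173), (-5, -174), (-6, -175), (-7, -173), (-8, -172), (-9, -169), (-10, -165), (-11, -147), (-12, -136), 
[... 585 characters left out ...]
, (18, 114), (17, 151), (16, 159), (15, -170), (14, -185), (13, -186), (12, -171), (11, -128), (10, -131), (9, -133), (8, -141), (7, -148), (6, -155), (5, -164), (4, -176), (3, -177), (2, -175), (1, -167), (0, -170), (-1, -171), (-2, -174), (-3, -171), (-4, -169), (-5, -162), (-6, -141), (-7, -138), (-8, -136), (-9, -135), (-10, -138), (-11, -142), (-12, -165), (-13, -187), (-14, -161), (-15, 152), (-16, 162), (-17, 171), (-18, 170), (-19, 169), (-20, 169), (-21, 169), (-22, 95), (-23, 114), (-24, 136), (-25, 151), (-26, 153), (-27, 149), (-28, 145), (-29, 144), (-30, 123), (-31, 122), (-32, 123), (-33, 123), (-34, 122), (-35, 120), (-36, 124), (-37, 144), (-38, 162), (-39, 161), (-40, 161)]
```

```bash
python3 - <<'E'
from h import *
import pickle
for f in ("w6","w13","w20"):
    q=pickle.load(open(f+".pkl","rb")); p,im=q[0],q[1]
    hsv=cv2.cvtColor(im,cv2.COLOR_RGB2HSV); m=cv2.inRange(hsv,(0,80,100),(40,255,255)); m[:, :215]=0; m[:,300:]=0; m[115:]=0
    n,l,st,ce=cv2.connectedComponentsWithStats(m); i=1+np.argmax(st[1:,4]); ct=max(cv2.findContours((l==i).astype(np.uint8),0,1)[0],key=len)
    hull=cv2.convexHull(ct)[:,0].astype(float)
    P=plane(p,hull,.090)[:,:2]
    # min-width directions = flats: width vs angle
    ang=np.arange(0,180,.5); w=np.array([np.ptp(P@[np.cos(np.radians(a)),np.sin(np.radians(a))]) for a in ang])*1000
    W3=w[:120]+w[120:240]+w[240:360]; k=np.argmin(W3); fl=ang[:120][k]
    print(f,"flat normal mod60",fl,"corner mod60",(fl+30)%60,"widths",w[[k,k+120,k+240]].round(1))
    c=np.array([.5828,.2116]); u0=proj(p,[[*c,.094]])[0]
    red=cv2.inRange(hsv,(0,180,80),(6,255,255))|cv2.inRange(hsv,(172,180,80),(180,255,255)); ys,xs=np.nonzero(red); s=np.hypot(xs-u0[0],ys-u0[1])<35
    R2=plane(p,np.c_[xs[s],ys[s]],.094)[:,:2]; cc=(P.max(0)+P.min(0))/2; d=(R2-cc).mean(0); print("red",np.degrees(np.arctan2(d[1],d[0])).round(1),"centre",cc.round(4))
E
```

```text
w6 flat normal mod60 15.0 corner mod60 45.0 widths [40.  39.8 39.6]
red 103.7 centre [0.583 0.212]
w13 flat normal mod60 14.0 corner mod60 44.0 widths [40.1 39.8 39.9]
red 103.8 centre [0.5832 0.2121]
w20 flat normal mod60 16.0 corner mod60 46.0 widths [40.1 40.  39.8]
red 45.1 centre [0.5832 0.2122]
```

```bash
python3 -c "
from station import env
print(env.finish_job())"
```

```text
the job is handed in; nothing more can be done
None
```

I turned the nut clockwise about 58° with the wrench, until it stopped moving under a firm push, and handed the job in at about 21 s. The wrench is released on the filter with the jaws about 1–2 mm wider than the nut by camera estimate (the first step allowed 2.5 mm); the hand-in returned no verdict, and I did not re-measure the bystanders.

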